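Load the last bulb, slide the tray into the garlic fermenter and start it

ROBOT

A 6-joint arm with a two-finger parallel gripper is mounted at the origin on a cart in front of the work surface, level with it; the furniture and walls round the work are solid. World frame = base frame: x ahead of the robot, y to its left, z up, the work surface at z = 0. Lengths are in m, angles in rad, forces in N, time in s.
With the tool pointing down it reaches from about 0.325 to 0.75 m from the base axis. Payload 7.6 kg.
Tool frame: the origin (TCP) lies at the very end of the fingers, on their centre line; the grasp point (between the pads) lies 19 mm behind it (manip.hold_point_z is the distance from the TCP to the grasp point, in m); z points along the fingers, y is the line along which they close (so a half turn about z gives the same grasp; the last joint's range is limited). The gripper opens to 85 mm and grips with 20 to 120 N. Pads are 22 mm wide; open, the fingers measure 114 mm over their backs; the gripper's body (76 mm by 85 mm) begins 54 mm behind the grasp point. The pads swing forward as they close: fully open they stand 13 mm farther back than shut.
Start: joints at [1.15, 0.052, 1.401, -0, 1.689, -0.07], TCP at [0.18, 0.493, 0.231] pointing down, gripper open.
Joint ranges: [-2.9, 2.9], [-0.91, 2.17], [0.12, 2.37], [-1.06, 4.2], [0.26, 2.73], [-2.93, 2.93]. Speed limits (rad/s): [2.57, 2.57, 3.01, 3.14, 3.14, 3.14].

INTERFACE

Orientations are given as a rotation vector (axis times angle).
In Python, from plant import manip gives the robot as it stands.
- The arm moves only by the tool arm_command, never from a script. Its argument "series" is a list of rows, each a list of 7 numbers: the turn, a rotation vector about the tool's x, y, z normalised to -1 to 1, where 1 is 180 degrees, then the shift along the tool's x, y, z normalised to -1 to 1, where 1 is 30 mm, then the closure, from -1 (fully open) to 1 (shut), so that 0 is half open. In form: [[ax, ay, az, tx, ty, tz, fingers], ...]. A call has 1 to 10 rows; each row shifts and turns the commanded pose from where the row before left it, along the tool's axes as they then stand; what a row does not reach is not made up. A row lasts 1/8 s, in which the tool goes at most 62.5 mm and 10.7 degrees, less where a joint would pass 70% of its speed; a pose out of reach is approached as far as the arm can. A call with a number of a shift or a turn outside -1 to 1 is refused whole. A call with a gripper value outside its range is refused whole. The fingers move at their own pace and stop on an object; "force" is the grip in N (left out, the last holds). Time passes only in rows, so rows that do not move let the fingers close. It gives the time, the measured TCP pose, the force, the opening and the grip force at its end, in the units of the state.
- manip.sense(): the state, without advancing time (a new reading comes with each control period).
- manip.get_image(name): name is "scene" or "top" or "wrist"; returns a dict with "img" (480x640x3 uint8, red, green, blue), "mtx" (3x3 intrinsics, pixels), "T" (4x4, takes a point from camera to world coordinates). Camera axes: x right, y down, z forward; pixel columns grow to the right and rows downward; lengths in m; the calibration is good to about 2 mm. A picture is of the moment at which its call begins. There is no depth.
- manip.sign_off(): hands the job in; it is judged then, once.
The state is a dict: "time_s": time; "joints": joint angles; "qvel": joint speeds; "joint_torque": joint torques, N m; "tool_pos": TCP position; "eef_rot": TCP orientation; "force": force on the tool from outside, world axes, zero at the start; "ft_torque": the same for the moment, N m; "grip_width": finger opening in m; "grip_force": force on a finger pad.
Only numpy, scipy, OpenCV 4.12 (cv2) and the standard library are available. Lean on these libraries where they do the work, as an engineer would, in place of code of your own. Each camera call takes 0.05 s, during which the arm holds its last target. There are 200 camera calls.

TASK

Get the black-garlic fermenter going: stand the loose garlic bulb in the empty ring at the front of the tray, then slide the loaded tray, held level, fully home into the fermenter so that its front panel is flush against the cabinet, and let go. Only then flip up the red cover on top until it stays up by itself and press the green start button beneath it, leaving the cover up. Keep all the bulbs standing in the tray, and leave the salt shaker, pepper mill and glass tumbler where they stand.

Things in the scene. Friction and masses are not known exactly. Their poses are not given: they have to be found in the camera images.
- fermenter: White worktop cabinet, fixed, 180 mm deep (x) x 250 wide (y) x 130 high (all sizes here in mm); tray bay in its front face, red cover on its roof near the right edge. Origin: centre of its underside, on the worktop; x points from the front face (at x = -90) to the back, y to its left, z up. The bay, open to the front only, is 151 wide, centred at y = +32, ceiling at z = 106.
- bay_mouth (a point): Centre of the bay in the front plane at runner height (fermenter frame -90, 32, 36), fermenter's axes. Runners along both side walls carry the tray's floor plate (2.5 play each side), guides 10 above them stop it tipping; at the mouth the walls flare 6 a side, sill and runners slope up 9 over the first 18, guides open 8. The tray is home when its origin is at (+70, 0, 0) in this frame, headings equal.
- tray: Metal tray, 0.16 to 0.26 kg empty; sizes in mm. Origin: centre of the pan's underside; x points from handle to rear (the end that enters first), z up. Floor plate 140 long (x -70 to 70), 146 wide, 5 thick; walls 23 high. Front panel 170 wide, 76 high, x -80 to -70; its rear face stops against the cabinet. Wire rings (55 across, tops 9 above the underside) at (-22, 0), (36, 30), (36, -30).
- tray_handle (a point): Grasp point of the tray's black bar handle: 60 mm long, straight out from the front panel (tray x -140 to -80), 20 wide, 22 high (tray z 45 to 67); this point is at tray (-117, 0, 56). Grip it across its 20 width, firmly (30 N or more): the weight hangs about 120 mm from here, so the far end sags 2 to 5 mm.
- empty_ring (a point): Centre of the empty ring on the tray's floor (tray frame -22, 0, 5): where the loose bulb's underside goes.
- loose_bulb: Whitish garlic bulb, 54 mm diameter, 53 high, 31 g, standing on the worktop, stem up. Origin: centre of its underside. Widest about 20 up, tapering to the stem. It stands either right or left of the lane in front of the bay; the salt shaker stands at the other place.
- bulb_1: The same kind of bulb, already standing in the tray's rear left ring. Origin: centre of its underside.
- bulb_2: The same kind of bulb, already standing in the tray's rear right ring. Origin: centre of its underside.
- cover (a joint): Angle of the red cover over the start button, rad: 0 shut, 2.0 fully back against its stop. Light hinge along the fermenter's y axis at the cover's rear; let go below about 1.1 rad it falls shut, beyond about 1.3 rad it falls back and stays open.
- cover_hinge (a point): Middle of the cover's hinge axis (fermenter frame -3, -82, 134); stays put. The shut cover reaches 55 towards the front from here, is 50 wide and its top is 26 above this point.
- cover_tab (a point): Grip point on the cover's finger tab, which sticks out 30 from the cover's front edge: 18 wide (along the hinge), 8 thick, free on both sides, 20 mm of space below it when shut. With the cover shut this point lies 75 in front of the hinge and 21.5 above it; it moves with the cover, swinging up and back.
- start_button (a joint): Travel of the green start button, m: 0 out, 0.005 fully pressed (about 5 N); it springs back.
- start_button_top (a point): Centre of the button's top face: 22 mm diameter, pressed straight down; in the fermenter frame (-30, -82, 148). Uncovered only while the cover is up. A wall cupboard hangs behind it: underside 505 mm above the worktop, front edge at world x = 0.69 m, so lean the hand back towards the cabinet's front (up to 30 degrees) to stay clear.
- salt_shaker: Glass salt shaker, 44 mm diameter, 90 high; origin at the centre of its underside. Not to be disturbed.
- pepper_mill: Brown wooden pepper mill, 58 mm diameter, 170 high; origin at the centre of its underside. Not to be disturbed.
- tumbler: Glass tumbler, 81 mm diameter, 91 high; origin at the centre of its underside. Not to be disturbed.
There are look-alikes about, which are no part of the job. What is shaped like the bulb_2 but orange is not meant.

How it is judged:
By the outcome, as a careful person would: the job done as asked, in the order asked, and still so for the second after the job is handed in, with the robot touching nothing.
It also fails if it takes over 72 s, if anything falls off the work surface, if the arm or the gripper's body presses on something with over 40 N, if the wrist force passes 120 N, or if a joint passes its speed limit or range.

## Working session

There is one attempt and no reset: what is moved stays moved. The work goes in short steps, Python scripts to look and compute and a tool call to move; the robot and the scene stay as the last step left them, time stands still between calls to the robot, and variables do not carry over. Pictures are saved under pics/ and viewed, at most 10 in all, crops included, and the job is handed in when it is done.

Besides the shell and the picture viewer there is one more tool, called after "Request:" as a command line: name --pt "numbers of a row" for each row, then --argument value for the rest. arm_command: Moves the arm, as the interface text tells. Its arguments: {"type":"object","properties":{"series":{"type":"array","items":{"type":"array","items":{"type":"number","minimum":-1,"maximum":1}}},"force":{"type":"number"}},"required":["series"]}

```bash
ls; mkdir -p pics; python3 - <<'E'
from plant import manip
import cv2,numpy as np
np.set_printoptions(precision=4,suppress=True)
for n in("scene","top"):
    d=manip.get_image(n); cv2.imwrite(f"pics/{n}0.png",d["img"][:,:,::-1]); print(n,d["mtx"],d["T"])
s=manip.sense(); print(s)
E
```

```text
pics
scene [[509.2965   0.     319.1503]
 [  0.     509.2965 246.2587]
 [  0.       0.       1.    ]] [[-0.6706 -0.3488  0.6547 -0.382 ]
 [-0.7418  0.3107 -0.5943  1.1068]
 [ 0.0039 -0.8842 -0.4671  0.8309]
 [ 0.      0.      0.      1.    ]]
top [[576.9253   0.     324.0428]
 [  0.     576.9253 236.0593]
 [  0.       0.       1.    ]] [[ 0.1832 -0.8507  0.4927 -0.132 ]
 [-0.9831 -0.1562  0.096   0.0917]
 [-0.0047 -0.5019 -0.8649  1.4139]
 [ 0.      0.      0.      1.    ]]
{'time_s': 0.1, 'joints': array([ 1.1497,  0.0528,  1.4016, -0.    ,  1.6886, -0.0703]), 'qvel': array([-0.0005, -0.002 , -0.0038, -0.0023, -0.0015,  0.0009]), 'joint_torque': array([  0.0017, -38.2582, -36.0984,  -0.    ,   0.0048,  -0.    ]), 'tool_pos': array([0.1803, 0.4928, 0.2306]), 'eef_rot': array([-0.5482, -3.0931,  0.0022]), 'force': array([-1.1762,  0.07  ,  0.3916]), 'ft_torque': array([-0.0457, -0.0261, -0.0474]), 'grip_force': 0.0, 'grip_width': 0.08514520168945452}
```

View pics/scene0.png

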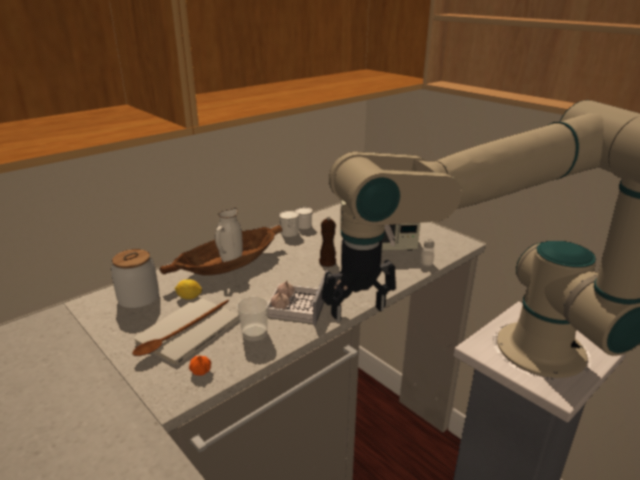

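View pics/top0.png

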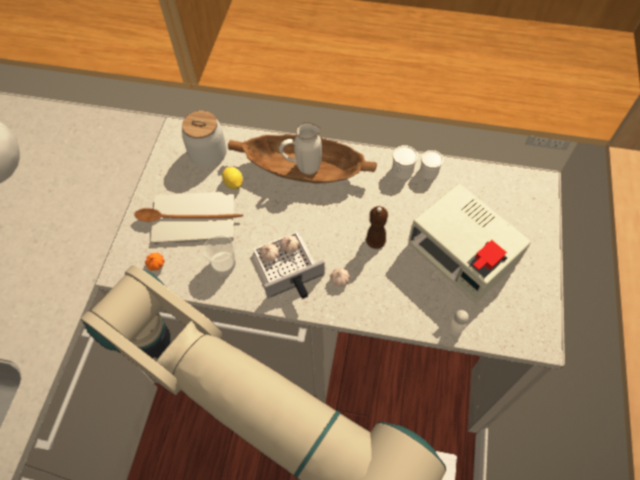

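```bash
python3 - <<'E'
import cv2,numpy as np
im=cv2.imread("pics/top0.png")
a=cv2.resize(im[220:310,240:360],None,fx=6,fy=6,interpolation=cv2.INTER_CUBIC)
b=cv2.resize(im[180:300,400:540],None,fx=5,fy=5,interpolation=cv2.INTER_CUBIC)
cv2.imwrite("pics/a.png",a);cv2.imwrite("pics/b.png",b)
E
```

```text
(no output)
```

View pics/a.png

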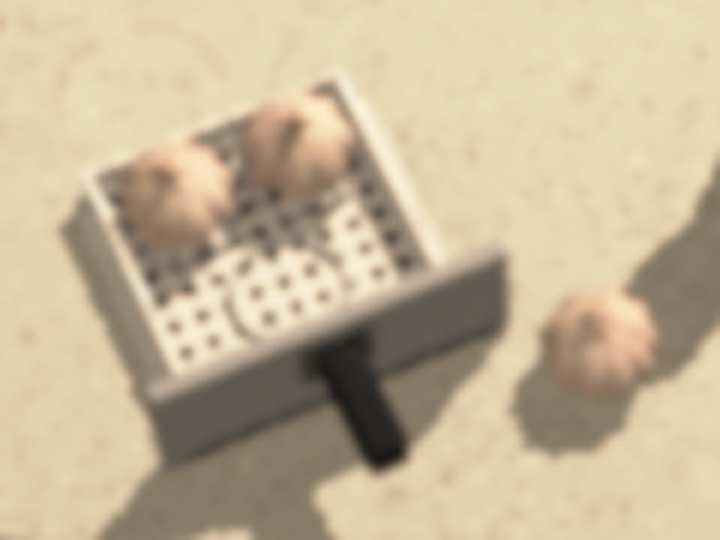

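View pics/b.png

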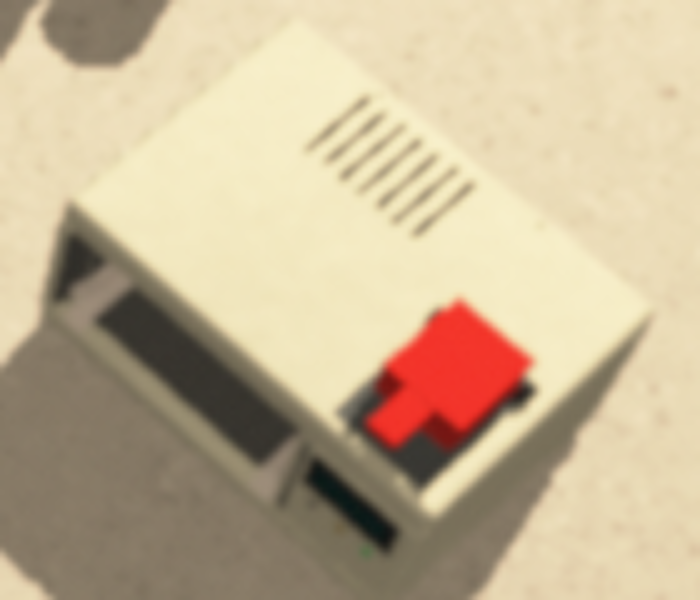

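Tray crop: panel top edge (155,395)–(507,258), rear wall corners (92,180) and (335,72), bulb at (600,342). Cabinet crop: roof corners at (70,205), (300,22), (652,312), (430,520), and the tab tip at about (385,432).

```bash
cat > h.py <<'E'
import numpy as np,cv2
from scipy.spatial.transform import Rotation as R
np.set_printoptions(precision=4,suppress=True)
def ray(d,u,v,z):
    r=d["T"][:3,:3]@np.linalg.inv(d["mtx"])@[u,v,1]; o=d["T"][:3,3]
    return o+r*(z-o[2])/r[2]
def proj(d,p):
    p=np.atleast_2d(p); c=(p-d["T"][:3,3])@d["T"][:3,:3]; q=c@d["mtx"].T
    return q[:,:2]/q[:,2:]
def fit(loc,w):  # planar rigid: heading, origin, residuals
    loc=np.array(loc)[:,:2];w=np.array(w)[:,:2];a=loc-loc.mean(0);b=w-w.mean(0)
    th=np.arctan2((a[:,0]*b[:,1]-a[:,1]*b[:,0]).sum(),(a*b).sum())
    M=np.array([[np.cos(th),-np.sin(th)],[np.sin(th),np.cos(th)]])
    t=w.mean(0)-M@loc.mean(0); return th,t,w-(loc@M.T+t)
E
python3 - <<'E'
from h import *
from plant import manip
d=manip.get_image("top")
A=lambda u,v,z:ray(d,240+(u+.5)/6-.5,220+(v+.5)/6-.5,z)
B=lambda u,v,z:ray(d,400+(u+.5)/5-.5,180+(v+.5)/5-.5,z)
w=[B(70,205,.13),B(300,22,.13),B(652,312,.13),B(430,520,.13)]
print("ferm",fit([(-.09,.125),(.09,.125),(.09,-.125),(-.09,-.125)],w))
w=[A(155,395,.076),A(507,258,.076),A(92,180,.023),A(335,72,.023),A(385,465,.056)]
print("tray",fit([(-.08,.085),(-.08,-.085),(.07,.073),(.07,-.073),(-.14,0)],w))
print("bulb",A(600,342,.02)); 
for n,u,v,z in(("salt",460,316,.09),("mill",378,212,.17),("tumb",220,248,.091)): print(n,ray(d,u,v,z))
print(B(410,415,.156))
E
```

```text
ferm (np.float64(-0.662904612273067), array([ 0.6822, -0.1377]), array([[-0.0008, -0.0034],
       [-0.004 , -0.0028],
       [ 0.0008,  0.0055],
       [ 0.004 ,  0.0008]]))
tray (np.float64(0.6157463069519455), array([0.5679, 0.3384]), array([[ 0.0062, -0.0007],
       [-0.0003,  0.0026],
       [ 0.0007, -0.0131],
       [-0.0072,  0.0084],
       [ 0.0006,  0.0029]]))
bulb [0.5459 0.1824 0.02  ]
salt [ 0.4594 -0.1309  0.09  ]
mill [0.6712 0.1073 0.17  ]
tumb [0.5367 0.5002 0.091 ]
[ 0.5803 -0.1624  0.156 ]
```

Request:
arm_command --pt "0 0 0 -0.5 -0.15 -0.3 -1" --pt "0 0 0 -1 -0.3 -0.5 -1" --pt "0 0 -0.05 -1 -0.3 -0.5 -1" --pt "0 0 -0.05 -1 -0.3 -0.3 -1" --pt "0 0 -0.05 -1 -0.1 -0.3 -1" --pt "0 0 -0.05 -1 0.1 -0.3 -1" --pt "0 0 -0.05 -1 0.2 -0.3 -1" --pt "0 0 -0.05 -1 0.4 -0.3 -1" --pt "0 0 0 -0.8 0.4 0 -1" --pt "0 0 0 -0.3 0.2 0 -1"

```text
time_s: 1.4
tool_pos: [0.3983, 0.5048, 0.3151]
eef_rot: [0.915, -3.005, 0.001]
force: [0.4, 0.3, 0.0]
grip_width: 0.0851
grip_force: 0.0
```

```bash
python3 - <<'E'
from h import *
from plant import manip
d=manip.get_image("wrist"); cv2.imwrite("pics/w1.png",d["img"][:,:,::-1]); print(d["T"],d["mtx"]); s=manip.sense(); print(s["time_s"],s["tool_pos"],R.from_rotvec(s["eef_rot"]).as_matrix())
E
```

```text
[[-0.5573  0.7886  0.2598  0.3315]
 [ 0.8303  0.5293  0.1745  0.4603]
 [ 0.0001  0.313  -0.9498  0.4585]
 [ 0.      0.      0.      1.    ]] [[350.1117   0.     322.0263]
 [  0.     350.1117 234.0896]
 [  0.       0.       1.    ]]
1.45 [0.3981 0.5053 0.3148] [[-0.8302 -0.5574 -0.0004]
 [-0.5574  0.8302 -0.0005]
 [ 0.0006 -0.0002 -1.    ]]
```

View pics/w1.png

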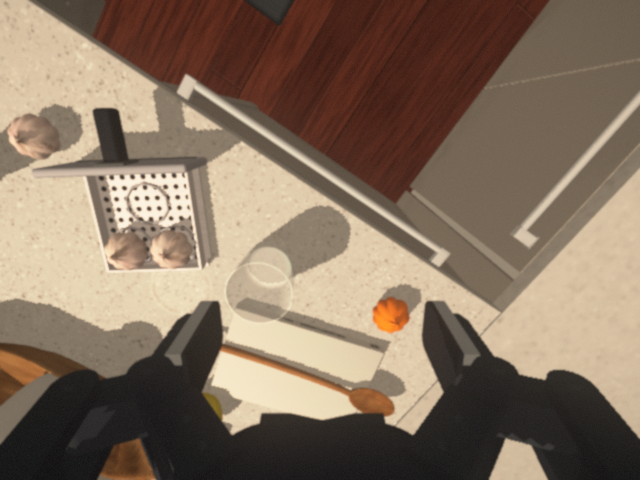

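The wrist view shows the tray at (150,215), the loose bulb at (33,136), and the tumbler at (258,290). I'll slide sideways so that the tray and bulb are centred.

Request:
arm_command --pt "0 0 0 0 -0.5 0 -1" --pt "0 0 0 0.1 -1 0 -1" --pt "0 0 0 0.1 -1 0 -1" --pt "0 0 0 0.1 -1 0 -1" --pt "0 0 0 0.1 -1 0 -1" --pt "0 0 0 0.1 -1 0 -1" --pt "0 0 0 0.1 -1 0 -1" --pt "0 0 0 0.1 -1 0 -1" --pt "0 0 0 0.1 -1 0 -1" --pt "0 0 0 0 -0.5 0 -1"

```text
time_s: 2.7
tool_pos: [0.528, 0.2648, 0.3162]
eef_rot: [-0.912, 3.005, -0.0]
force: [-0.2, 0.3, 0.6]
grip_width: 0.0853
grip_force: 0.0
```

```bash
python3 - <<'E'
from h import *
from plant import manip
d=manip.get_image("wrist"); cv2.imwrite("pics/w2.png",d["img"][:,:,::-1]);np.savez("w2.npz",img=d["img"],mtx=d["mtx"],T=d["T"]); s=manip.sense(); print(s["time_s"],s["tool_pos"],R.from_rotvec(s["eef_rot"]).as_matrix())
E
```

```text
2.75 [0.5286 0.2642 0.3159] [[-0.8318 -0.5551  0.0012]
 [-0.5551  0.8318 -0.0003]
 [-0.0008 -0.0009 -1.    ]]
```

View pics/w2.png

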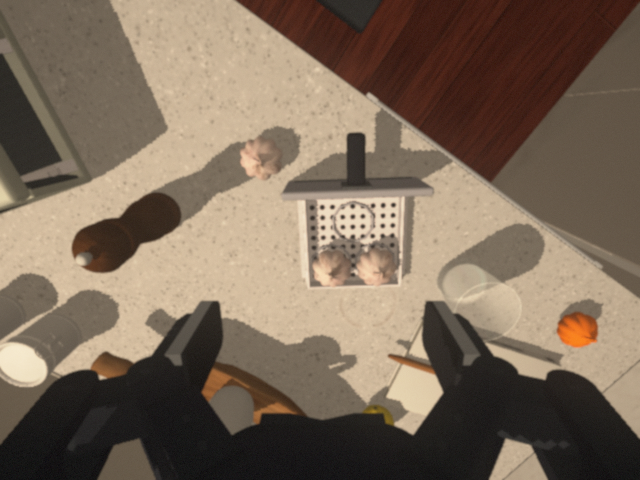

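The wrist view shows the bulb at (260,158), handle (347–364,133–187), panel top band in rows 180–197, ring (353,221), and rear wall corners (307,288) and (402,285). I'll refine these with edge profiles and masks.

```bash
python3 - <<'E'
from h import *
d=np.load("w2.npz"); im=d["img"]; g=cv2.cvtColor(im,cv2.COLOR_RGB2GRAY); hsv=cv2.cvtColor(im,cv2.COLOR_RGB2HSV)
for c in(295,320,395,420): print(c,g[174:204,c])
print("row192",g[192,278:292],g[189,424:440])
print("col355 end", g[126:142,355])
print("row150",g[150,340:372]);print("row170",g[170,340:372])
print("rear c330",g[278:296,335],"c380",g[278:296,385])
print("side r240",g[240,294:312],g[240,396:414]); print("side r275",g[275,298:316],g[275,392:410])
# bulb: saturation/hue profile
print("bulb r158 H",hsv[158,232:290,1]); print(g[158,232:290]); print("c260",g[130:190,260])
E
```

```text
295 [190 187 166 133 116 111  96  78  73  80  83  83  83  81  84  83  85  96
 118 140 158 166 166 165 162 162 171 186 190 190]
320 [114 114 112 113 109  95  75  73  80  83  81  82  84  84  84  85  93 110
 134 153 164 166 164 163 169 194 215 222 222 218]
395 [108 105  96  82  67  74  76  81  81  80  80  80  81  83  97 121 141 154
 159 160 160 157 168 194 215 220 218 214 198 161]
420 [111 112 111 109 106 104  92  83  81  79  79  82  81  96 120 138 150 157
 161 161 156 157 168 180 186 183 183 179 182 184]
row192 [186 180 177 165 145 121 110 111 109 111 112 114 115 113] [140 140 141 143 142 142 145 142 136 142 165 180 182 182 181 183]
col355 end [181 183 185 187 186 169 131  72  43  44  51  52  50  51  50  50]
row150 [183 185 184 186 183 174 141  88  55  49  51  50  51  50  47  49  50  49
  50  46  49  46  47  44  75 133 171 181 181 183 187 185]
row170 [115 113 112 108 109 107  94  69  51  51  52  50  50  50  52  48  51  51
  49  49  47  44  48  44  54  85 107 111 112 110 112 110]
rear c330 [141 166 181 183 177 172 168 169 186 206 208 198 192 189 190 192 193 196] c380 [140 152 158 154 14
[... 347 characters left out ...]
41 162 178 180 180 183]
bulb r158 H [61 63 59 61 62 61 63 62 73 81 82 78 75 75 77 79 79 82 83 82 88 88 84 87
 89 94 93 89 84 82 76 81 77 79 78 79 81 79 80 79 83 81 80 81 84 76 76 79
 72 70 63 63 64 60 59 61 59 57]
[114 113 111 114 116 114 114 115 129 159 187 203 210 210 207 206 204 199
 196 192 182 166 153 155 164 165 155 134 117 116 119 118 117 115 113 114
 113 116 116 117 121 127 130 125 118 113 105 100  99 105 109 111 111 113
 114 113 115 115]
c260 [180 179 176 172 151 124 109 108 111 116 118 123 127 133 140 144 147 152
 156 155 154 153 148 135 121 115 111 112 117 125 137 147 155 150 140 143
 158 172 178 179 181 181 174 177 184 186 189 187 183 183 187 189 191 192
 190 189 190 189 189 190]
```

```bash
python3 - <<'E'
from h import *
d=np.load("w2.npz")
pts=[((-.08,-.085),(282.5,192.7),.076),((-.08,.085),(433.8,187.8),.076),((-.14,0),(355.8,132.5),.045),((-.1,0),(355.8,170),.067),((.07,-.073),(302,286.8),.023),((.07,.073),(401,283.5),.023),((-.022,0),(353,221),.009)]
w=[ray(d,*p[1],p[2]) for p in pts]
th,t,r=fit([p[0] for p in pts],w); print(th,t);print(r)
c,s=np.cos(th),np.sin(th);M=np.array([[c,-s],[s,c]])
print("ring",t+M@[-.022,0],"handle",t+M@[-.117,0],"axes",M)
print("bulb",ray(d,260.5,158,.022), "mill top",ray(d,83,258,.17))
E
```

```text
0.6098798996140328 [0.5657 0.3392]
[[ 0.0019  0.0038]
 [ 0.0016  0.0006]
 [ 0.0015  0.0019]
 [ 0.0019  0.0001]
 [-0.0046  0.0009]
 [-0.0011 -0.0082]
 [-0.0011  0.0009]]
ring [0.5476 0.3266] handle [0.4698 0.2722] axes [[ 0.8197 -0.5728]
 [ 0.5728  0.8197]]
bulb [0.5415 0.1834 0.022 ] mill top [0.6777 0.1091 0.17  ]
```

```bash
cat >> h.py <<'E'
def plan(s,p,z_axis=(0,0,-1),y_axis=None,grasp=True):
    """print tool-frame shift (units of 30mm) and turn (units of 180deg) to bring grasp point/TCP to p"""
    M=R.from_rotvec(s["eef_rot"]).as_matrix(); z=np.array(z_axis,float);z/=np.linalg.norm(z)
    y=M[:,1] if y_axis is None else np.array(y_axis,float); y=y-z*(y@z); y/=np.linalg.norm(y)
    N=np.c_[np.cross(y,z),y,z]; tcp=np.array(p)+(N[:,2]*.019 if grasp else 0)
    rv=R.from_matrix(M.T@N).as_rotvec()/np.pi
    dw=tcp-s["tool_pos"]
    print("turn",rv,"n>=%.1f"%(np.linalg.norm(rv)*180/10.7)," shift before turn",M.T@dw/.03,"after turn",N.T@dw/.03,"world",dw)
E
python3 - <<'E'
from h import *
from plant import manip
d=np.load("w2.npz")
pts=[((-.08,-.085),(282.5,192.7),.076),((-.08,.085),(433.8,187.8),.076),((-.14,0),(355.8,132.5),.045),((-.1,0),(355.8,170),.067),((.066,-.068),(302,286.8),.023),((.066,.068),(401,283.5),.023),((-.022,0),(353,221),.009)]
w=[ray(d,*p[1],p[2]) for p in pts]
th,t,r=fit([p[0] for p in pts],w); print(th,t);print(r)
c,s=np.cos(th),np.sin(th);M=np.array([[c,-s],[s,c]])
ring=t+M@[-.022,0]
print("ring",ring,"handle",t+M@[-.117,0],"axes",M)
s=manip.sense()
plan(s,[.5415,.1834,.026],y_axis=[M[0,1],M[1,1],0])
E
```

```text
0.6098700364766738 [0.5666 0.3399]
[[ 0.0009  0.0032]
 [ 0.0006 -0.0001]
 [ 0.0006  0.0012]
 [ 0.0009 -0.0005]
 [ 0.0006 -0.0016]
 [-0.0016 -0.0024]
 [-0.0021  0.0002]]
ring [0.5486 0.3273] handle [0.4707 0.2728] axes [[ 0.8197 -0.5728]
 [ 0.5728  0.8197]]
turn [-0.0003  0.0002 -0.0068] n>=0.1  shift before turn [ 1.1458 -2.4684 10.2985] after turn [ 1.1905 -2.4531 10.297 ] world [ 0.0129 -0.0808 -0.3089]
```

Request:
arm_command --pt "0 0 -0.007 0.2 -0.41 0.5 -1" --pt "0 0 0 0.2 -0.41 1 -1" --pt "0 0 0 0.2 -0.41 1 -1" --pt "0 0 0 0.2 -0.41 1 -1" --pt "0 0 0 0.2 -0.41 1 -1" --pt "0 0 0 0.2 -0.4 1 -1" --pt "0 0 0 0 0 1 -1" --pt "0 0 0 0 0 0.5 -1" --pt "0 0 0 0 0 0 -1"

```text
time_s: 3.88
tool_pos: [0.5395, 0.1867, 0.1047]
eef_rot: [0.949, -2.993, -0.0]
force: [0.3, -0.3, 0.0]
grip_width: 0.0854
grip_force: 0.0
```

```bash
python3 - <<'E'
from h import *
from plant import manip
d=manip.get_image("wrist"); im=d["img"]
cv2.imwrite("pics/w3.png",im[100:,:,::-1]); s=manip.sense()
p=proj(d,[[.5415,.1834,.0],[.5415,.1834,.022],[.5415,.1834,.053]]);print(p)
plan(s,[.5415,.1834,.023])
E
```

```text
[[316.2598 231.8415]
 [315.7941 241.6678]
 [314.981  258.8284]]
turn [-0.      0.0002  0.    ] n>=0.0  shift before turn [ 0.0351 -0.1195  3.4013] after turn [ 0.0326 -0.1199  3.4014] world [ 0.0013 -0.0035 -0.102 ]
```

View pics/w3.png

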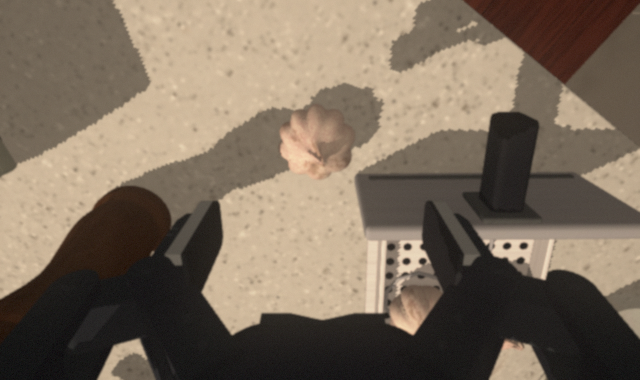

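The bulb is centred between the fingers at about (316,240), within 1 px of the prediction. I'll descend and grip.

Request:
arm_command --pt "0 0 0 0.03 -0.12 0.7 -1" --pt "0 0 0 0 0 1 -1" --pt "0 0 0 0 0 1 -1" --pt "0 0 0 0 0 0.5 -1" --pt "0 0 0 0 0 0.2 -1" --pt "0 0 0 0 0 0 1" --pt "0 0 0 0 0 0 1" --pt "0 0 0 0 0 0 1" --pt "0 0 0 0 0 0 1" --pt "0 0 0 0 0 0 1" --force 25

```text
time_s: 5.18
tool_pos: [0.5424, 0.1834, 0.005]
eef_rot: [-0.948, 2.992, -0.0]
force: [-1.3, -1.2, 5.7]
grip_width: 0.0495
grip_force: 25.8
```

```bash
python3 - <<'E'
from h import *
from plant import manip
s=manip.sense(); print(s["tool_pos"],s["grip_width"],s["grip_force"],s["force"])
plan(s,[.5486,.3273,.130]);plan(s,[.5486,.3273,.030])
E
```

```text
[0.5424 0.1834 0.005 ] 0.04954926030655019 25.819064881070517 [-1.3451 -1.2088  5.7214]
turn [-0.0003  0.0008  0.    ] n>=0.0  shift before turn [-2.9412  3.8003 -3.5287] after turn [-2.932   3.8035 -3.533 ] world [0.0062 0.1439 0.106 ]
turn [-0.0003  0.0008  0.    ] n>=0.0  shift before turn [-2.9325  3.8033 -0.1954] after turn [-2.932   3.8035 -0.1997] world [0.0062 0.1439 0.006 ]
```

Request:
arm_command --pt "0 0 0 0 0 -0.5 1" --pt "0 0 0 0 0 -1 1" --pt "0 0 0 0 0 -1 1" --pt "0 0 0 -0.3 0.4 -0.8 1" --pt "0 0 0 -0.6 0.8 -0.2 1" --pt "0 0 0 -0.7 0.9 0 1" --pt "0 0 0 -0.7 0.9 0 1" --pt "0 0 0 -0.4 0.5 0 1" --pt "0 0 0 -0.22 0.3 0 1" --pt "0 0 0 0 0 0 1"

```text
time_s: 6.42
tool_pos: [0.5474, 0.3267, 0.1084]
eef_rot: [0.949, -2.995, 0.0]
force: [-0.9, 0.5, -1.4]
grip_width: 0.0498
grip_force: 26.1
```

```bash
python3 - <<'E'
from h import *
from plant import manip
d=manip.get_image("wrist"); im=d["img"]
cv2.imwrite("pics/w4.png",im[:,:,::-1]); s=manip.sense()
print(s["grip_width"],s["grip_force"],s["tool_pos"]);plan(s,[.548,.3273,.031])
E
```

```text
0.049541059736915714 26.07425254129339 [0.5475 0.3261 0.1083]
turn [-0.0001 -0.0001 -0.    ] n>=0.0  shift before turn [-0.0372  0.0231  3.2096] after turn [-0.0361  0.0223  3.2096] world [ 0.0005  0.0012 -0.0963]
```

View pics/w4.png

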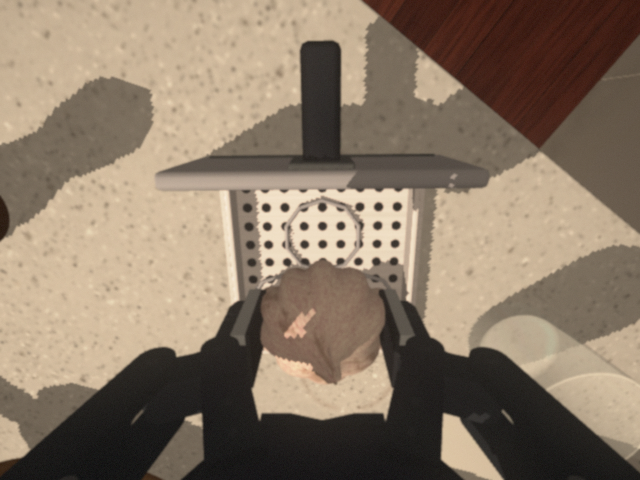

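The ring is at (323.5,232), and the bulb is held between the fingers. Now checking the ring ray and the bulb's expected stem and centre pixels.

```bash
python3 - <<'E'
from h import *
from plant import manip
d=manip.get_image("wrist"); s=manip.sense(); x,y,_=s["tool_pos"]
print(ray(d,323.5,232,.009),proj(d,[[x,y,.1034],[x,y,.1254],[x,y,.1564]]))
print("panel front top corners",ray(d,157,178,.076),ray(d,487,177,.076),"handle",ray(d,320.5,60,.067),ray(d,320.5,140,.067),"end", ray(d,320,41,.045))
plan(s,[*ray(d,323.5,232,.009)[:2],.031])
E
```

```text
[0.5452 0.3263 0.009 ] [[320.8531 296.6718]
 [320.6978 322.3146]
 [320.3836 374.1817]]
panel front top corners [0.5525 0.2288 0.076 ] [0.4568 0.3639 0.076 ] handle [0.4604 0.2643 0.067 ] [0.4906 0.2855 0.067 ] end [0.4506 0.257  0.045 ]
turn [-0.0001 -0.0001 -0.    ] n>=0.0  shift before turn [0.0562 0.0557 3.2109] after turn [0.0571 0.0551 3.2109] world [-0.0024  0.0004 -0.0963]
```

Request:
arm_command --pt "0 0 0 0.04 0.05 0.5 1" --pt "0 0 0 0 0 0.9 1" --pt "0 0 0 0 0 0.9 1" --pt "0 0 0 0 0 0.6 1" --pt "0 0 0 0 0 0.2 1" --pt "0 0 0 0 0 0.13 1" --pt "0 0 0 0 0 0 1" --pt "0 0 0 0 0 0 -0.4" --pt "0 0 0 0 0 0 -0.8" --pt "0 0 0 0 0 0 -0.8"

```text
time_s: 7.78
tool_pos: [0.5457, 0.3273, 0.0117]
eef_rot: [-0.949, 2.994, 0.0]
force: [-0.4, -0.3, -1.0]
grip_width: 0.0771
grip_force: 0.0
```

Request:
arm_command --pt "0 0 0 0 0 -0.3 -0.8" --pt "0 0 0 0 0 -0.8 -0.8" --pt "0 0 0 0 0 -1 -0.8" --pt "0 0 0 0 0 -1 -0.8" --pt "0 0 0 0.3 0 -1 -0.8" --pt "0 0 0 0.7 0 -0.5 -0.8" --pt "0 0 0 1 0 0 -0.8" --pt "0 0 0 0.5 0 0 -0.8" --pt "0 0 0 0 0 0 -0.8"

```text
time_s: 8.9
tool_pos: [0.4841, 0.2839, 0.1505]
eef_rot: [-0.948, 2.994, 0.0]
force: [0.4, 0.5, 0.9]
grip_width: 0.0767
grip_force: 0.0
```

```bash
python3 - <<'E'
from h import *
from plant import manip
d=manip.get_image("wrist");t=manip.get_image("top"); im=d["img"][:,:,::-1]
cv2.imwrite("pics/w5.png",np.hstack([im[:400,130:530],cv2.resize(t["img"][235:305,240:320,::-1],(400,400))])); s=manip.sense()
np.savez("w5.npz",img=d["img"],mtx=d["mtx"],T=d["T"]);print(s["time_s"],s["tool_pos"],s["force"])
E
```

```text
9.0 [0.4847 0.2843 0.1501] [0.7565 0.4524 0.3196]
```

View pics/w5.png

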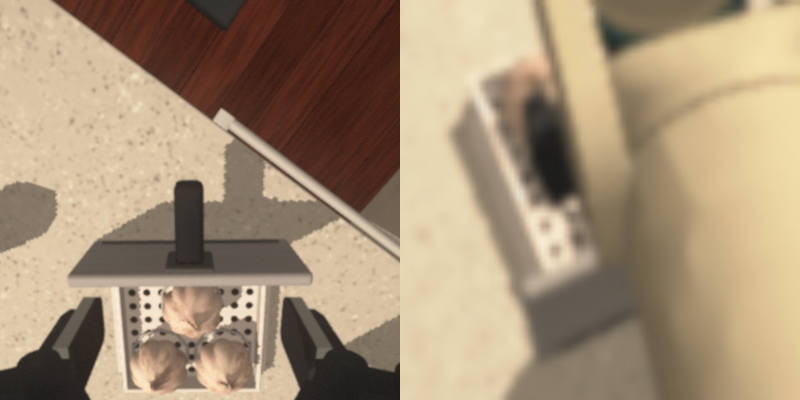

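The bulb stands upright in the front ring, with both rear bulbs up. The handle is at columns 305–333. Now I'll take a closer look at the cabinet, before picking up the tray.

Request:
arm_command --pt "0 0 0 0.2 -0.7 -0.9 -0.8" --pt "0 0 0 0.3 -1 -1 -0.8" --pt "0 0 0 0.3 -1 -1 -0.8" --pt "0 0 0 0.3 -1 -1 -0.8" --pt "0 0 0 0.3 -1 -1 -0.8" --pt "0 0 0 0.3 -1 -0.8 -0.8" --pt "0 0 0 0.3 -1 -0.5 -0.8" --pt "0 0 0 0.3 -1 -0.3 -0.8" --pt "0 0 0 0.3 -1 0 -0.8" --pt "0 0 0 0 0 0 -0.8"

```text
time_s: 10.25
tool_pos: [0.5717, 0.0241, 0.3439]
eef_rot: [0.945, -2.996, -0.0]
force: [-0.0, 0.5, -0.4]
grip_width: 0.0768
grip_force: 0.0
```

```bash
python3 - <<'E'
from h import *
from plant import manip
d=manip.get_image("wrist");s=manip.sense(); print(s["time_s"],s["tool_pos"])
np.savez("w6.npz",img=d["img"],mtx=d["mtx"],T=d["T"])
im=d["img"][:,:,::-1].copy(); cv2.imwrite("pics/w6.png",im)
# predicted cabinet points
def F(p,th=-.663,t=(.6822,-.1377)):
    c,s_=np.cos(th),np.sin(th); p=np.array(p,float); return np.c_[p[:,0]*c-p[:,1]*s_+t[0],p[:,0]*s_+p[:,1]*c+t[1],p[:,2]]
print(proj(d,F([(-.09,.125,.13),(.09,.125,.13),(.09,-.125,.13),(-.09,-.125,.13),(-.09,.125,0),(-.09,-.125,0),(-.078,-.082,.1555)])))
w=np.load("w5.npz");g=cv2.cvtColor(w["img"],cv2.COLOR_RGB2GRAY)
m=(g<75).astype(np.uint8);m[:185]=0;m[240:]=0;m[:,:290]=0;m[:,350:]=0
for r in(190,210,230):
    c=np.flatnonzero(m[r]); u=(c.min()+c.max())/2; print(r,c.min(),c.max(),ray(w,u,r,.067))
E
```

```text
10.3 [0.5713 0.0253 0.344 ]
[[256.2239 279.2896]
 [111.5642 320.2716]
 [-12.0674 101.7893]
 [160.2919  39.9369]
 [271.8936 240.9015]
 [205.4491  61.9832]
 [156.1651  90.7672]]
190 305 332 [0.456  0.2617 0.067 ]
210 305 332 [0.467  0.2695 0.067 ]
230 305 332 [0.4785 0.2775 0.067 ]
```

View pics/w6.png

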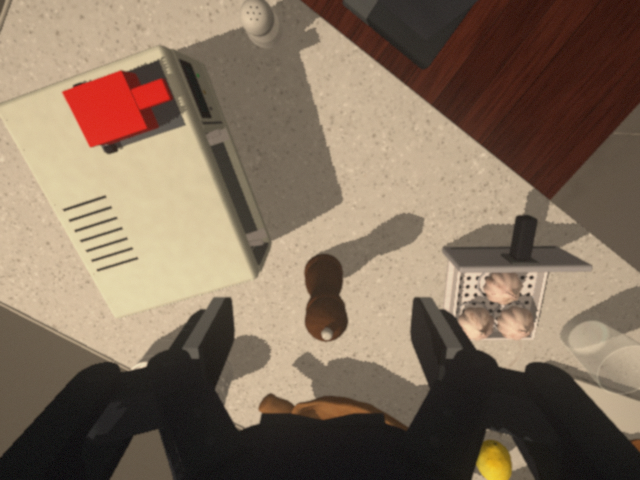

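The cabinet roof corners are at about (257,277), (116,317), (0,101) and (163,47), with the red tab at (155,93). I'll fit these edges sub-pixel in both views.

```bash
cat > edge.py <<'E'
from h import *
from scipy.ndimage import map_coordinates
def edge(g,a,b,w=7,n=60):
    """line through strongest gradients across segment a-b (pixels); returns point, dir"""
    a,b=np.array(a,float),np.array(b,float);u=(b-a)/np.linalg.norm(b-a);nn=np.array([-u[1],u[0]])
    o=np.arange(-w,w+.01,.25);P=[]
    for k in np.linspace(.12,.88,n):
        q=a+(b-a)*k+o[:,None]*nn
        pr=np.stack([map_coordinates(g[:,:,c],[q[:,1],q[:,0]],order=1) for c in range(3)],1)
        gr=np.abs(pr[4:]-pr[:-4]).sum(1); i=gr.argmax()
        P.append(a+(b-a)*k+(o[i]+.5)*nn)
    P=np.array(P,np.float32); v=cv2.fitLine(P,cv2.DIST_HUBER,0,.01,.01).ravel()
    r=np.abs((P-v[2:])@[-v[1],v[0]]); return v[2:],v[:2],np.median(r)
def inter(l,m):
    k=np.linalg.solve(np.c_[l[1],-m[1]],m[0]-l[0]); return l[0]+l[1]*k[0]
def quad(g,c,w=7):
    E=[edge(g,c[i],c[(i+1)%4],w) for i in range(4)]
    print("res",[round(float(e[2]),2) for e in E])
    return [inter(E[i-1],E[i]) for i in range(4)]
L=[(-.09,.125),(.09,.125),(.09,-.125),(-.09,-.125)]
E
python3 - <<'E'
from edge import *
from plant import manip
t=manip.get_image("top"); t0=cv2.imread("pics/top0.png")[:,:,::-1]
w=np.load("w6.npz")
for nm,d,g,c in(("w6",w,w["img"],[(257,277),(116,317),(0,101),(163,47)]),("top",t,t0,[(413.5,220.5),(459.5,183.9),(529.9,241.9),(485.5,283.5)])):
    q=quad(cv2.GaussianBlur(g,(3,3),0).astype(float),c,5); P=[ray(d,*p,.13) for p in q]
    th,o,r=fit(L,P); print(nm,np.array(q));print(th,o);print(r)
    P=np.array(P);print("sides",np.linalg.norm(P-np.roll(P,-1,0),axis=1))
    h=cv2.cvtColor(np.ascontiguousarray(g),cv2.COLOR_RGB2HSV); m=((h[:,:,1]>190)&(h[:,:,2]>130)&((h[:,:,0]<5)|(h[:,:,0]>175))).astype(np.uint8)
    n,lab,st,ce=cv2.connectedComponentsWithStats(m); k=1+st[1:,4].argmax(); print("red",ce[k],st[k],ray(d,*ce[k],.157))
E
```

```text
res [0.15, 0.79, 0.25, 0.42]
w6 [[253.1106 277.3309]
 [113.5298 317.8794]
 [ -2.0968 106.3812]
 [160.7066  45.4307]]
-0.6652419110727242 [ 0.6817 -0.1357]
[[ 0.0001 -0.0061]
 [-0.0039 -0.0011]
 [-0.0006  0.0072]
 [ 0.0044  0.    ]]
sides [0.1738 0.2414 0.1717 0.2425]
red [113.2026 106.4526] [  64   72  106   74 4609] [ 0.6035 -0.1791  0.157 ]
res [0.12, 1.01, 0.93, 0.02]
top [[414.029  220.0235]
 [454.6345 186.7749]
 [534.4605 241.5582]
 [480.881  278.3856]]
-0.6476192112314754 [ 0.6837 -0.1346]
[[ 0.0021 -0.0076]
 [-0.0164  0.0044]
 [ 0.0003 -0.0087]
 [ 0.014   0.0119]]
sides [0.1581 0.2513 0.1832 0.2272]
red [489.1077 255.3211] [474 242  31  27 492] [ 0.6034 -0.1794  0.157 ]
```

Request:
arm_command --pt "0 0 0 -0.1 0.5 0 -0.8" --pt "0 0 0 -0.2 1 0 -0.8" --pt "0 0 0 -0.25 1 0.4 -0.8" --pt "0 0 0 -0.25 1 0.9 -0.8" --pt "0 0 0 -0.25 1 1 -0.8" --pt "0 0 0 -0.25 1 1 -0.8" --pt "0 0 0 -0.25 1 1 -0.8" --pt "0 0 0 -0.2 1 1 -0.8" --pt "0 0 0 -0.1 0.9 0.7 -0.8" --pt "0 0 0 0 0.2 0 -0.8"

```text
time_s: 11.6
tool_pos: [0.465, 0.2706, 0.1628]
eef_rot: [0.954, -2.99, 0.0]
force: [0.4, 0.3, -0.1]
grip_width: 0.077
grip_force: 0.0
```

```bash
python3 - <<'E'
from h import *
from plant import manip
s=manip.sense();d=manip.get_image("wrist"); print(s["tool_pos"]);plan(s,[.468,.2697,.056],y_axis=[-np.sin(.611),np.cos(.611),0])
g=cv2.cvtColor(d["img"],cv2.COLOR_RGB2GRAY); print("pred handle px",proj(d,[[.468,.2697,.067],[.456,.2613,.067],[.484,.281,.067]]))
p=proj(d,[[.460,.2641,.067]])[0];r=int(p[1]);c=np.flatnonzero(g[r,int(p[0])-45:int(p[0])+45]<80)+int(p[0])-45;print(p,c.min(),c.max())
E
```

```text
[0.465  0.2706 0.1628]
turn [ 0.0003 -0.001   0.0021] n>=0.0  shift before turn [-0.0767 -0.0851  4.1941] after turn [-0.0639 -0.0807  4.1944] world [ 0.003  -0.0009 -0.1258]
pred handle px [[318.0279 238.772 ]
 [318.1001 219.2347]
 [318.0459 263.8275]]
[318.0758 225.8261] 306 331
```

Request:
arm_command --pt "0 0 0.002 -0.07 -0.08 0.5 -0.8" --pt "0 0 0 0 0 1 -0.8" --pt "0 0 0 0 0 1 -0.8" --pt "0 0 0 0 0 1 -0.8" --pt "0 0 0 0 0 0.5 -0.8" --pt "0 0 0 0 0 0.19 -0.8" --pt "0 0 0 0 0 0 1" --pt "0 0 0 0 0 0 1" --pt "0 0 0 0 0 0 1" --pt "0 0 0 0 0 0 1" --force 90

```text
time_s: 12.9
tool_pos: [0.4712, 0.2684, 0.0398]
eef_rot: [-0.939, 2.996, 0.001]
force: [-1.3, 0.9, 4.9]
grip_width: 0.0191
grip_force: 87.2
```

Request:
arm_command --pt "0 0 0 0 0 0 1" --pt "0 0 0 0 0 0 1" --pt "0 0 0 0 0 0 1"

```text
time_s: 13.28
tool_pos: [0.4711, 0.2684, 0.0398]
eef_rot: [-0.939, 2.996, 0.001]
force: [-0.8, 0.5, 6.6]
grip_width: 0.0187
grip_force: 87.3
```

```bash
python3 - <<'E'
from h import *
from plant import manip
s=manip.sense(); print(s["tool_pos"],s["grip_width"],s["grip_force"],s["force"],s["ft_torque"],R.from_rotvec(s["eef_rot"]).as_matrix())
E
```

```text
[0.4711 0.2684 0.0398] 0.0187147457951698 87.32550144195557 [-0.754   0.5335  6.5822] [ 0.2173  0.2776 -0.0472] [[-0.8211 -0.5707  0.0015]
 [-0.5707  0.8211  0.0013]
 [-0.002   0.0002 -1.    ]]
```

```bash
python3 - <<'E'
from plant import manip
import numpy as np
d=manip.get_image("wrist"); s=manip.sense(); np.savez("g0.npz",img=d["img"],mtx=d["mtx"],T=d["T"],tcp=s["tool_pos"],rv=s["eef_rot"])
E
```

Request:
arm_command --pt "0 0 0 0 0 -0.1 1" --pt "0 0 0 0 0 -0.3 1" --pt "0 0 0 0 0 -0.5 1" --pt "0 0 0 0 0 -0.5 1" --pt "0 0 0 0 0 -0.4 1" --pt "0 0 0 0 0 -0.2 1" --pt "0 0 0 0 0 0 1" --pt "0 0 0 0 0 0 1"

```text
time_s: 14.32
tool_pos: [0.4703, 0.2677, 0.0981]
eef_rot: [0.939, -2.997, 0.0]
force: [0.4, -0.1, -2.4]
grip_width: 0.0183
grip_force: 87.5
```

```bash
cat > sag.py <<'E'
from h import *
from plant import manip
a=np.load("g0.npz"); d=manip.get_image("wrist"); s=manip.sense()
M0=R.from_rotvec(a["rv"]).as_matrix(); cam=np.linalg.inv(np.block([[M0,a["tcp"][:,None]],[np.zeros((1,3)),1]]))@a["T"]  # cam in tool
M1=R.from_rotvec(s["eef_rot"]).as_matrix()
g0,g1=[cv2.cvtColor(np.ascontiguousarray(x["img"]),cv2.COLOR_RGB2GRAY) for x in(a,d)]
th=.611;ax=np.array([np.cos(th),np.sin(th),0]);ay=np.array([-ax[1],ax[0],0]);o=a["tcp"]*[1,1,0]+.117*ax
P=lambda x,y,z:o+x*ax+y*ay+[0,0,z]
quad=np.int32(proj(a,[P(-.065,-.06,.005),P(.06,-.06,.005),P(.06,.06,.005),P(-.065,.06,.005)]))
m=np.zeros_like(g0);cv2.fillConvexPoly(m,quad,255);m[g0<60]=0
f=cv2.goodFeaturesToTrack(g0,80,.05,5,mask=m)
q,st,e=cv2.calcOpticalFlowPyrLK(g0,g1,f,None,winSize=(15,15)); b,sb,_=cv2.calcOpticalFlowPyrLK(g1,g0,q,None,winSize=(15,15))
ok=(st.ravel()==1)&(np.linalg.norm(f-b,axis=2).ravel()<.5); f,q=f[ok,0],q[ok,0]
K=a["mtx"];T=a["T"];gp=a["tcp"]+[0,0,.019];res=[]
for u,v in zip(f,q):
    X=ray(a,*u,.006); rel=X-gp; al=rel@ax
    if not(.04<al<.2): continue
    D=.01; Y=gp+R.from_rotvec(ay*D).apply(rel)     # nose down 10 mrad
    J=proj(a,Y)[0]-proj(a,X)[0]; res.append((((v-u)@J)/(J@J)*D,*(v-u)))
res=np.array(res); print(len(res),"sag rad (nose down +): median",np.median(res,0),np.percentile(res[:,0],[25,75]))
print(s["tool_pos"],M1[:,2],s["grip_width"],s["force"])
E
python3 sag.py
```

```text
3 sag rad (nose down +): median [ 0.0012 -0.0679 -0.1847] [0.0007 0.0012]
[0.4703 0.2677 0.098 ] [-0.0011 -0.0005 -1.    ] 0.018540963976808142 [-1.0831  0.4834 -3.1998]
```

```bash
sed -i 's/m\[g0<60\]=0/m[cv2.erode(g0,np.ones((9,9)))<25]=0/; s/80,.05,5/200,.01,4/; s/<.5); f/<1); f/' sag.py; sed -i 's/^print(s\["tool/print(len(f),quad.tolist(),res[::6]);&/' sag.py; python3 sag.py
```

```text
9 sag rad (nose down +): median [ 0.0014 -0.0617 -0.2112] [0.0002 0.0033]
9 [[222, 350], [238, 497], [406, 497], [421, 349]] [[ 0.0014 -0.0949 -0.2112]
 [ 0.0029 -0.0397 -0.4315]]
[0.4704 0.2677 0.098 ] [-0.0011 -0.0005 -1.    ] 0.01861184213379462 [ 0.0093 -0.074  -2.3647]
```

Request:
arm_command --pt "0 0 0 0.2 0 0 1" --pt "0 0 0 0.5 0 0 1" --pt "0 0 0 0.7 0 0 1" --pt "0 0 0.01 0.7 0 0 1" --pt "0 0 0.02 0.4 0 0 1" --pt "0 0 0.035 0.2 0 0 1" --pt "0 0 0.045 0 0 0 1" --pt "0 0 0.045 0 0 0 1" --pt "0 0 0.045 0 0 0 1" --pt "0 0 0.045 0 0 0 1"

```text
time_s: 15.68
tool_pos: [0.4033, 0.2223, 0.0986]
eef_rot: [-0.262, -3.13, -0.0]
force: [0.2, -0.5, -2.5]
grip_width: 0.0185
grip_force: 87.4
```

Request:
arm_command --pt "0 0 0.045 0 0 0 1" --pt "0 0 0.045 0 0 0 1" --pt "0 0 0.035 0 0 0 1" --pt "0 0 0.02 0 0 0 1" --pt "0 0 0.01 0 0 0 1" --pt "0 0 0 0 0 0 1"

```text
time_s: 16.42
tool_pos: [0.4035, 0.2225, 0.0987]
eef_rot: [-1.001, -2.978, -0.0]
force: [0.3, 0.5, -3.2]
grip_width: 0.0186
grip_force: 87.5
```

```bash
cat > f.py <<'E'
from h import *
from plant import manip
TH=-.665;O=np.array([.6817,-.1357]);C,S=np.cos(TH),np.sin(TH);fx=np.array([C,S,0]);fy=np.array([-S,C,0])
def W(x,y,z): return np.array([*O,0])+x*fx+y*fy+[0,0,z]
def inF(p): v=np.array(p)-[*O,0]; return np.array([v@fx,v@fy,v[2]])
E
python3 - <<'E'
from f import *
s=manip.sense(); print(s["time_s"],s["tool_pos"],inF(s["tool_pos"]),s["joints"],s["grip_width"])
e=.012; plan(s,W(-.09-.085-.117,.032,0)+[0,0,.0398+.038],z_axis=-np.array([0,0,1])+e*fx*-1,y_axis=fy,grasp=False)
d=manip.get_image("top"); cv2.imwrite("pics/t7.png",d["img"][:,:,::-1])
E
```

```text
16.425 [0.4035 0.2225 0.0987] [-0.4399  0.1102  0.0987] [ 0.4235 -0.0431  1.7654  0.0003  1.4191 -0.4986] 0.018617012739101536
turn [0.     0.0038 0.0052] n>=0.1  shift before turn [-4.8877 -2.6858  0.6945] after turn [-4.9386 -2.6056  0.6368] world [ 0.0682 -0.1528 -0.0209]
```

Request:
arm_command --pt "0 -0.002 0.003 -0.1 -0.2 0 1" --pt "0 -0.002 0.002 -0.3 -0.4 0 1" --pt "0 0 0 -0.4 -0.5 0 1" --pt "0 0 0 -0.6 -0.5 0.1 1" --pt "0 0 0 -0.7 -0.5 0.1 1" --pt "0 0 0 -0.7 -0.35 0.2 1" --pt "0 0 0 -0.7 -0.15 0.2 1" --pt "0 0 0 -0.6 0 0.1 1" --pt "0 0 0 -0.3 0 0 1" --pt "0 0 0 0 0 0 1"

```text
time_s: 17.73
tool_pos: [0.4601, 0.0793, 0.0794]
eef_rot: [1.022, 2.958, -0.006]
force: [0.5, 0.2, -2.1]
grip_width: 0.0185
grip_force: 87.5
```

```bash
python3 - <<'E'
from f import *
s=manip.sense(); print(s["time_s"],s["tool_pos"],inF(s["tool_pos"]),s["grip_width"],s["force"])
M=R.from_rotvec(s["eef_rot"]).as_matrix(); print(M.T@fx,M.T@fy)
e=.012; plan(s,W(-.09-.085-.117,.032,0)+[0,0,.0398+.038],z_axis=-np.array([0,0,1])+e*fx,y_axis=fy,grasp=False)
d=manip.get_image("top");im=d["img"]; np.savez("t8.npz",img=im,mtx=d["mtx"],T=d["T"])
# predicted px of tray features from hand pose: origin = tcp + .117 along heading
t=s["tool_pos"]; f=-M[:,0]; y=M[:,1]; b=t-[0,0,.0398]+.117*f
print("panel top rear corners / handle end",proj(d,[b-.07*f+.085*y+[0,0,.076],b-.07*f-.085*y+[0,0,.076],b+.066*f+.068*y+[0,0,.023],b+.066*f-.068*y+[0,0,.023]]))
g=cv2.cvtColor(im,cv2.COLOR_RGB2GRAY); print("visible scene px mean",proj(d,[W(-.09,.032,.13)]))
E
```

```text
17.725 [0.4601 0.0793 0.0794] [-0.307   0.0324  0.0794] 0.01853764301669239 [ 0.5177  0.2001 -2.0683]
[-0.9999  0.0005  0.0125] [0.0005 1.     0.0003]
turn [ 0.0001  0.0002 -0.0002] n>=0.0  shift before turn [-0.5003 -0.0144  0.0601] after turn [-0.5004 -0.0147  0.0598] world [ 0.0116 -0.0096 -0.0016]
panel top rear corners / handle end [[365.9344 262.727 ]
 [414.2461 309.5011]
 [406.1693 245.9262]
 [443.7374 280.3694]]
visible scene px mean [[437.7118 243.3151]]
```

Request:
arm_command --pt "0 0 0 -0.3 -0.015 0.04 1" --pt "0 0 0 -0.4 0 0.02 1" --pt "0 0 0 -0.4 0 0.005 1" --pt "0 0 0 -0.4 0 0.005 1" --pt "0 0 0 -0.4 0 0.005 1" --pt "0 0 0 -0.3 0 0.004 1" --pt "0 0 0 0 0 0 1"

```text
time_s: 18.65
tool_pos: [0.5119, 0.0378, 0.0776]
eef_rot: [1.023, 2.958, -0.006]
force: [-0.3, -1.3, -2.8]
grip_width: 0.0186
grip_force: 87.4
```

```bash
cat > st.py <<'E'
from f import *
s=manip.sense(); M=R.from_rotvec(s["eef_rot"]).as_matrix()
print(s["time_s"],"TCP F",inF(s["tool_pos"]),"trayX(mouth)",inF(s["tool_pos"])[0]+.09+.117,"w",s["grip_width"],"F ferm",s["force"]@fx,s["force"]@fy,s["force"][2],"tq",s["ft_torque"],"ax",M.T@fx)
E
python3 st.py
```

```text
18.65 TCP F [-0.2407  0.0318  0.0776] trayX(mouth) -0.03366747436431143 w 0.018572977746517276 F ferm 0.5802957962091606 -1.1998169223259076 -2.820703205122701 tq [-0.0577  0.2206 -0.2169] ax [-0.9999  0.0009  0.0128]
```

Request:
arm_command --pt "0 0 0 -0.3 0 0.004 1" --pt "0 0 0 -0.4 0 0.005 1" --pt "0 0 0 -0.4 0 0.005 1" --pt "0 0 0 -0.4 0 0.005 1" --pt "0 0 0 -0.3 0 0.004 1" --pt "0 0 0 0 0 0 1"

```text
time_s: 19.4
tool_pos: [0.5546, 0.0046, 0.0777]
eef_rot: [1.022, 2.957, -0.006]
force: [-1.0, -1.1, -2.6]
grip_width: 0.018
grip_force: 87.5
```

```bash
python3 st.py
```

```text
19.4 TCP F [-0.1865  0.032   0.0777] trayX(mouth) 0.02045249177922505 w 0.018037508938014576 F ferm -0.1348541835846073 -1.523900748738555 -2.5538898268529713 tq [-0.0266  0.1639 -0.1875] ax [-0.9999  0.0006  0.0132]
```

Request:
arm_command --pt "0 0 0 -0.3 0 0.006 1" --pt "0 0 0 -0.4 0 0.01 1" --pt "0 0 0 -0.35 0 0.008 1" --pt "0 0 0 -0.2 0 0.005 1" --pt "0 0 0 -0.15 0 0.004 1" --pt "0 0 0 -0.1 0 0 1" --pt "0 0 0 -0.07 0 0 1" --pt "0 0 0 -0.04 0 0 1" --pt "0 0 0 0 0 0 1"

```text
time_s: 20.52
tool_pos: [0.5911, -0.0236, 0.0772]
eef_rot: [1.023, 2.961, -0.004]
force: [-6.2, 4.5, 0.3]
grip_width: 0.0183
grip_force: 87.7
```

```bash
python3 st.py
```

```text
20.525 TCP F [-0.1405  0.0323  0.0772] trayX(mouth) 0.06650143482136138 w 0.01834559366855735 F ferm -7.633424931319088 -0.2590432973119779 0.3189989654233002 tq [ 0.8211  1.206  -0.5527] ax [-1.     -0.      0.0092]
```

Request:
arm_command --pt "0 0 0 -0.06 0 0 1" --pt "0 0 0 -0.06 0 0 1" --pt "0 0 0 0 0 0 1"

```text
time_s: 20.9
tool_pos: [0.5919, -0.0239, 0.0769]
eef_rot: [1.02, 2.969, -0.003]
force: [-18.3, 12.3, 6.7]
grip_width: 0.0186
grip_force: 89.4
```

```bash
python3 st.py; python3 - <<'E'
from f import *
d=manip.get_image("wrist"); np.savez("w9.npz",img=d["img"],mtx=d["mtx"],T=d["T"]); cv2.imwrite("pics/w9.png",d["img"][:,:,::-1])
# gap profile: along ferm x at panel top, y offset away from hand
g=cv2.cvtColor(d["img"],cv2.COLOR_RGB2GRAY)
for y in(.085,.105,-.02,-.04):
    xs=np.arange(-.106,-.078,.002); p=proj(d,np.array([W(x,y,.112) for x in xs])); 
    print(y,p[0],p[-1],[int(g[int(round(v)),int(round(u))]) if 0<=u<640 and 0<=v<480 else -1 for u,v in p])
E
```

```text
20.9 TCP F [-0.1396  0.0326  0.0769] trayX(mouth) 0.06735321118473532 w 0.018564849546320435 F ferm -22.003232123071104 -1.579093705328978 6.67867923477539 tq [1.9735 2.7641 0.3257] ax [-1.     -0.0029  0.003 ]
0.085 [452.1251 423.2309] [444.6374 471.3032] [30, 25, 26, 29, 30, 34, 29, 35, 81, 98, 101, 58, 22, 24]
0.105 [502.5643 423.4635] [492.2498 471.5316] [39, 34, 33, 31, 32, 32, 27, 27, 31, 31, 31, 26, 28, 29]
-0.02 [187.6411 422.0112] [194.9591 470.1054] [25, 30, 27, 23, 28, 29, 32, 41, 42, 66, 96, 99, 72, 23]
-0.04 [137.3243 421.7792] [147.4559 469.8775] [29, 31, 31, 27, 27, 24, 24, 24, 30, 25, 24, 34, 41, 40]
```

Request:
arm_command --pt "0 0 0 0.08 0 0 1" --pt "0 0 0 0 0 0 -0.2" --pt "0 0 0 0 0 0 -0.2" --pt "0 0 0 0 0 0 -0.2" --pt "0 0 0 0.1 0 -0.2 -0.2" --pt "0 0 0 0.2 0 -0.6 -0.2" --pt "0 0 0 0.5 0 -1 -0.2" --pt "0 0 0 0.5 0 -1 -0.2" --pt "0 0 0 0.3 0 -0.7 -0.2" --pt "0 0 0 0 0 0 -0.2"

```text
time_s: 22.2
tool_pos: [0.5549, 0.0053, 0.1852]
eef_rot: [1.018, 2.953, -0.004]
force: [0.2, 0.0, -0.7]
grip_width: 0.0511
grip_force: 0.0
```

```bash
python3 st.py; python3 - <<'E'
from f import *
d=manip.get_image("wrist"); np.savez("w10.npz",img=d["img"],mtx=d["mtx"],T=d["T"]); cv2.imwrite("pics/w10.png",d["img"][:,:,::-1])
g=cv2.cvtColor(d["img"],cv2.COLOR_RGB2GRAY)
for y in(.105,.08,-.01,-.035):
    for z,nm in((.112,"panel z")  ,(.13,"roof z")):
        xs=np.arange(-.120,-.07,.002); p=proj(d,np.array([W(x,y,z) for x in xs])); 
        print(y,nm,p[0],p[-1],[int(g[int(round(v)),int(round(u))]) if 0<=u<640 and 0<=v<480 else -1 for u,v in p])
E
```

```text
22.2 TCP F [-0.1868  0.0327  0.1852] trayX(mouth) 0.02016392611278771 w 0.051078740332883565 F ferm 0.1556175737791038 0.14999590931329584 -0.7102440366495458 tq [ 0.0224  0.0359 -0.0498] ax [-0.9998 -0.0009  0.0174]
0.105 panel z [421.0789 332.0643] [415.162  385.3088] [47, 46, 45, 42, 43, 41, 43, 42, 40, 43, 40, 37, 36, 39, 38, 39, 36, 37, 39, 38, 37, 37, 37, 35, 38]
0.105 roof z [428.2665 347.9543] [421.4971 403.7909] [46, 44, 41, 41, 41, 40, 37, 39, 36, 40, 41, 37, 38, 36, 37, 35, 33, 36, 35, 33, 37, 34, 35, 34, 38]
0.08 panel z [386.4733 332.0726] [382.5989 385.3276] [37, 36, 33, 36, 33, 31, 36, 38, 38, 54, 69, 81, 100, 98, 102, 102, 108, 107, 111, 111, 112, 116, 123, 129, 145]
0.08 roof z [391.1691 347.9669] [386.7372 403.815 ] [35, 33, 31, 36, 33, 35, 35, 35, 38, 69, 85, 97, 108, 114, 121, 137, 162, 193, 225, 227, 228, 228, 228, 227, 226]
-0.01 panel z [261.7674 332.1025] [265.2607 385.3952] [32, 34, 32, 36, 43, 77, 82, 83, 84, 91, 99, 100, 103, 97, 111, 107, 102, 101, 104, 107, 107, 109, 114, 122, 134]
-0.01 roof z [257.4745 348.0124] [261.4747 403.9018] [34, 33, 35, 43, 60, 72, 94, 99, 98, 102, 103, 107, 106, 110, 117, 129, 144, 174, 214, 222, 223, 223, 223, 221, 223]
-0.035 panel z [227.0919 332.1108] [232.6359 385.4141] [38, 56, 49, 36, 35, 35, 33, 34, 32, 31, 30, 32, 30, 30, 29, 33, 32, 32, 32, 30, 31, 27, 29, 34, 33]
-0.035 roof z [220.297  348.0251] [226.6444 403.926 ] [31, 33, 34, 32, 30, 32, 28, 31, 29, 32, 33, 26, 28, 30, 31, 30, 31, 34, 29, 30, 28, 34, 31, 29, 34]
```

Request:
arm_command --pt "0 0.003 0 -0.1 -0.1 -0.6 -0.2" --pt "0 0.002 0 -0.4 -0.25 -0.8 -0.2" --pt "0 0 0 -0.6 -0.35 -0.8 -0.2" --pt "0 0 0 -0.7 -0.4 -0.4 -0.2" --pt "0 0 0 -0.7 -0.4 -0.2 -0.2" --pt "0 0 0 -0.4 -0.25 0 -0.2" --pt "0 0 0 0 0 0 -0.2"

```text
time_s: 23.12
tool_pos: [0.5899, -0.0906, 0.2641]
eef_rot: [-1.025, -2.964, -0.002]
force: [-0.5, 0.0, -0.1]
grip_width: 0.0513
grip_force: 0.0
```

```bash
python3 st.py; python3 - <<'E'
from f import *
d=manip.get_image("wrist"); np.savez("w11.npz",img=d["img"],mtx=d["mtx"],T=d["T"]); cv2.imwrite("pics/w11.png",d["img"][:,:,::-1])
im=cv2.GaussianBlur(d["img"],(3,3),0)
for y in(.1,.07,0,-.03):
    xs=np.arange(-.114,-.078,.0015); p=proj(d,np.array([W(x,y,.112) for x in xs]))
    print(y,p[0],p[-1]);print([int(im[int(round(v)),int(round(u))].mean()) for u,v in p])
    print("pred rows: panel front top, panel rear top, roof edge flat(-.086,.13)",proj(d,[W(-.1,y,.112),W(-.09,y,.112),W(-.09,y,.126),W(-.086,y,.13)])[:,1])
    u=int(p[:,0].mean());a,b=int(p[0,1])-8,int(p[-1,1])+12;print(a,im[a:b,u].mean(1).astype(int))
h=cv2.cvtColor(d["img"],cv2.COLOR_RGB2HSV); m=((h[:,:,1]>190)&(h[:,:,2]>100)&((h[:,:,0]<5)|(h[:,:,0]>175))).astype(np.uint8)
n,lab,st,ce=cv2.connectedComponentsWithStats(m); k=1+st[1:,4].argmax(); print("red",ce[k],st[k]); print(proj(d,[W(-.088,-.082,.1595),W(-.058,-.082,.16),W(-.058,-.057,.16),W(-.058,-.107,.16),W(-.003,-.082,.16)]))
r=(lab==k); 
for v in range(st[k][1],st[k][1]+st[k][3],6): c=np.flatnonzero(r[v]); print(v,c.min(),c.max())
E
```

```text
23.125 TCP F [-0.1001 -0.0211  0.2641] trayX(mouth) 0.10693706043797024 w 0.05134598136636438 F ferm -0.41717436532345814 -0.2902937696037376 -0.10843234706669143 tq [-0.0048  0.0225  0.0191] ax [-1.      0.0012 -0.0052]
0.1 [462.5047 201.097 ] [457.5426 240.611 ]
[186, 177, 127, 101, 80, 79, 79, 81, 86, 90, 94, 94, 94, 89, 83, 64, 81, 92, 100, 107, 114, 134, 147, 176, 195]
pred rows: panel front top, panel rear top, roof edge flat(-.086,.13) [216.8052 227.7559 232.5956 238.6043]
193 [187 186 186 187 188 188 187 185 178 161 134 106  88  81  79  79  78  79
  79  80  82  84  87  91  93  94  94  94  94  92  89  83  73  64  68  81
  92  97 100 103 107 114 123 133 147 162 176 188 195 198 199 199 199 199
 199 199 199 200 200]
0.07 [427.6433 201.1106] [423.9228 240.6145]
[75, 77, 78, 77, 77, 77, 77, 77, 82, 87, 93, 94, 94, 90, 99, 110, 107, 100, 97, 105, 110, 127, 140, 170, 192]
pred rows: panel front top, panel rear top, roof edge flat(-.086,.13) [216.8147 227.7626 232.6013 238.6085]
193 [100 100 102  99  90  75  67  69  75  78  78  77  77  77  77  77  77  77
  77  77  77  79  82  87  91  
[... 809 characters left out ...]
nel front top, panel rear top, roof edge flat(-.086,.13) [216.8462 227.7848 232.6203 238.6225]
193 [108 108 107 106 101  87  70  63  68  73  76  76  77  77  77  76  76  76
  77  77  78  78  80  83  88  92  96  96  96  94  93  91  94 103 112 111
 102  95  94  96  98 103 109 117 127 139 153 168 181 189 193 195 195 196
 197 197 197 197 197]
red [249.8752 293.5701] [ 215  249   65   99 2517]
[[241.2467 248.6606]
 [243.8778 284.8936]
 [275.853  284.9007]
 [211.9176 284.8866]
 [248.5105 344.9312]]
249 233 250
255 231 254
261 232 254
267 232 255
273 232 255
279 230 265
285 223 273
291 215 278
297 216 278
303 216 278
309 217 279
315 218 278
321 218 278
327 266 279
333 265 279
339 264 278
345 262 278
```

The panel's front-top edge sits at row 216.5, where "home" predicts 216.8. The cabinet roof edge is at row 238.5 (predicted 238.6), so the tray is flush. The tab centre is measured at y ≈ -0.0805. Next I'll plan the cover.

```bash
cat >> f.py <<'E'
A=np.radians(25); ZT=np.sin(A)*fx-np.cos(A)*np.array([0,0,1.]); TY=-.081
def arc(a,xg=-.082):
    r=np.hypot(.079,.0215);ph=np.arctan2(.0215,.079)+a
    return W(-.003-r*np.cos(ph),TY,.134+r*np.sin(ph))+.010*ZT
E
python3 - <<'E'
from f import *
s=manip.sense(); plan(s,arc(0)-.06*ZT,z_axis=ZT,y_axis=fy,grasp=False)
Xt=np.cross(fy,ZT)
prev=arc(0)
for a in np.arange(.1,1.61,.1):
    q=arc(a); print(round(a,2),np.array([(q-prev)@Xt,(q-prev)@fy,(q-prev)@ZT])/.03); prev=q
E
```

```text
turn [-0.0002 -0.1405 -0.0001] n>=2.4  shift before turn [ 0.0733 -2.0104  2.1186] after turn [ 0.9716 -2.0114  1.883 ] world [-0.0392 -0.0459 -0.0635]
0.1 [-0.1864  0.     -0.1992]
0.2 [-0.2053 -0.     -0.1796]
0.3 [-0.2222 -0.     -0.1582]
0.4 [-0.2369  0.     -0.1353]
0.5 [-0.2492  0.     -0.1109]
0.6 [-0.2591 -0.     -0.0855]
0.7 [-0.2663  0.     -0.0592]
0.8 [-0.2709  0.     -0.0323]
0.9 [-0.2727 -0.     -0.0051]
1.0 [-0.2719 -0.      0.0221]
1.1 [-0.2683 -0.      0.0492]
1.2 [-0.2621  0.      0.0757]
1.3 [-0.2532  0.      0.1015]
1.4 [-0.2418 -0.      0.1263]
1.5 [-0.228   0.      0.1498]
1.6 [-0.2119  0.      0.1718]
```

Request:
arm_command --pt "0 -0.035 0 0 -0.3 0 -0.2" --pt "0 -0.04 0 0 -0.5 0 -0.2" --pt "0 -0.04 0 0 -0.5 0 -0.2" --pt "0 -0.0255 0 0 -0.5 0 -0.2" --pt "0 0 0 0.3 -0.21 0.3 -0.2" --pt "0 0 0 0.4 0 0.7 -0.2" --pt "0 0 0 0.27 0 0.6 -0.2" --pt "0 0 0 0 0 0.28 -0.2" --pt "0 0 0 0 0 0 -0.2"

```text
time_s: 24.3
tool_pos: [0.5509, -0.1356, 0.2019]
eef_rot: [0.888, 2.572, -0.197]
force: [-0.1, -0.5, 0.3]
grip_width: 0.0514
grip_force: 0.0
```

```bash
python3 st.py; python3 - <<'E'
from f import *
s=manip.sense(); plan(s,arc(0),z_axis=ZT,y_axis=fy,grasp=False)
d=manip.get_image("wrist"); cv2.imwrite("pics/w12.png",d["img"][:,:,::-1])
h=cv2.cvtColor(d["img"],cv2.COLOR_RGB2HSV); m=((h[:,:,1]>190)&(h[:,:,2]>100)&((h[:,:,0]<5)|(h[:,:,0]>175))).astype(np.uint8)
ys,xs=np.nonzero(m); print(ys.min(),ys.max())
for v in range(ys.min(),ys.max(),6): c=xs[ys==v]; print(v,c.min(),c.max(),len(c),end="; ")
print(proj(d,[W(-.088,TY,.1595),W(-.058,TY,.1595),W(-.058,TY+.025,.16),W(-.058,TY-.025,.16)]))
E
```

```text
24.3 TCP F [-0.103  -0.0806  0.2019] trayX(mouth) 0.10402678696723243 w 0.05137330575950838 F ferm 0.21741676306671007 -0.4659668958349715 0.30746190405164836 tq [ 0.102   0.1645 -0.0594] ax [-0.9058 -0.0005  0.4237]
turn [0.0001 0.0004 0.0002] n>=0.0  shift before turn [ 0.022  -0.0138  2.0293] after turn [ 0.0195 -0.0133  2.0293] world [ 0.0196 -0.0159 -0.0554]
251 337
251 328 328 1; 257 305 332 27; 263 304 335 32; 269 285 352 66; 275 285 353 66; 281 284 354 67; 287 284 356 71; 293 283 357 75; 299 283 357 75; 305 283 357 75; 311 284 356 73; 317 286 354 69; 323 287 353 67; 329 288 353 66; 335 289 352 64; [[320.3896 257.172 ]
 [320.503  289.269 ]
 [359.8109 289.9692]
 [281.1929 289.8288]]
```

Request:
arm_command --pt "0 0 0 0.02 -0.01 0.4 -0.2" --pt "0 0 0 0 0 0.7 -0.2" --pt "0 0 0 0 0 0.6 -0.2" --pt "0 0 0 0 0 0.33 -0.2" --pt "0 0 0 0 0 0 0.3" --pt "0 0 0 0 0 0 1" --pt "0 0 0 0 0 0 1" --pt "0 0 0 0 0 0 1" --pt "0 0 0 0 0 0 1" --force 25

```text
time_s: 25.48
tool_pos: [0.5703, -0.1523, 0.1474]
eef_rot: [0.888, 2.571, -0.199]
force: [-5.7, -3.1, 1.6]
grip_width: 0.017
grip_force: 27.2
```

```bash
python3 st.py
```

```text
25.475 TCP F [-0.0774 -0.0818  0.1474] trayX(mouth) 0.129629417316665 w 0.01703538865207776 F ferm -2.583433304434478 -5.923521541314095 1.5972334019518832 tq [-0.3799  0.8336 -0.325 ] ax [-0.9053  0.0006  0.4248]
```

Request:
arm_command --pt "0 0 0 -0.19 -0.03 -0.2 1" --pt "0 0 0 -0.21 0 -0.18 1" --pt "0 0 0 -0.22 0 -0.16 1" --pt "0 0 0 -0.24 0 -0.13 1" --pt "0 0 0 -0.25 0 -0.11 1" --pt "0 0 0 -0.26 0 -0.085 1" --pt "0 0 0 -0.265 0 -0.06 1" --pt "0 0 0 0 0 0 1"

```text
time_s: 26.48
tool_pos: [0.5963, -0.1729, 0.1932]
eef_rot: [0.888, 2.571, -0.197]
force: [-1.4, 0.9, -0.8]
grip_width: 0.0171
grip_force: 25.9
```

```bash
python3 st.py; python3 - <<'E'
from f import *
s=manip.sense(); print(inF(arc(.7)))
E
```

```text
26.475 TCP F [-0.0442 -0.082   0.1932] trayX(mouth) 0.16275572271037278 w 0.01705716656285518 F ferm -1.6543276157307076 -0.11963559047094313 -0.7909008655013641 tq [ 0.3079  0.5341 -0.0201] ax [-0.9052  0.0002  0.4251]
[-0.0453 -0.081   0.1923]
```

Tracking well, with low forces. I'll continue to 1.6 rad.

Request:
arm_command --pt "0 0 0 -0.27 0 -0.03 1" --pt "0 0 0 -0.27 0 -0.005 1" --pt "0 0 0 -0.27 0 0.02 1" --pt "0 0 0 -0.27 0 0.05 1" --pt "0 0 0 -0.26 0 0.075 1" --pt "0 0 0 -0.25 0 0.1 1" --pt "0 0 0 -0.24 0 0.125 1" --pt "0 0 0 -0.23 0 0.15 1" --pt "0 0 0 -0.21 0 0.17 1" --pt "0 0 0 0 0 0 1"

```text
time_s: 27.72
tool_pos: [0.6524, -0.2165, 0.2055]
eef_rot: [0.887, 2.567, -0.197]
force: [1.0, 2.5, 6.8]
grip_width: 0.0169
grip_force: 28.4
```

```bash
python3 st.py; python3 - <<'E'
from f import *
print(inF(arc(1.6)))
s=manip.sense();d=manip.get_image("top"); im=d["img"]
h=cv2.cvtColor(im,cv2.COLOR_RGB2HSV); m=((h[:,:,1]>190)&(h[:,:,2]>100)&((h[:,:,0]<5)|(h[:,:,0]>175))).astype(np.uint8)
n,l,st,ce=cv2.connectedComponentsWithStats(m);print(st[1:][st[1:,4]>15],ce[1:][st[1:,4]>15])
E
```

```text
27.725 TCP F [ 0.0269 -0.0817  0.2055] trayX(mouth) 0.23385169416192048 w 0.016933584539126984 F ferm -0.7041782124153162 2.582592681037031 6.802955950543035 tq [ 0.1568 -0.088   0.0761] ax [-0.9037 -0.0002  0.4281]
[ 0.025  -0.081   0.2033]
[[498 230  12   7  23]] [[502.5652 232.8696]]
```

Request:
arm_command --pt "0 0 0 0 0 0 0.2" --pt "0 0 0 0 0 0 -0.3" --pt "0 0 0 0 0 0 -0.3" --pt "0 0 0 0 0 -0.2 -0.3" --pt "0 0 0 0.3 0 -0.4 -0.3" --pt "0 0 0 0.7 0 -0.5 -0.3" --pt "0 0 0 0.9 0 -0.3 -0.3" --pt "0 0 0 0.9 0 -0.2 1" --pt "0 0 0 0.3 0 0 1" --pt "0 0 0 0 0 0 1"

```text
time_s: 29.02
tool_pos: [0.5685, -0.1511, 0.2082]
eef_rot: [0.887, 2.571, -0.197]
force: [-0.0, 0.1, 0.2]
grip_width: 0.0011
grip_force: 0.0
```

```bash
python3 st.py; python3 - <<'E'
from f import *
B=W(-.03,-.082,.148); s=manip.sense()
for n in("wrist","top"):
    d=manip.get_image(n); im=d["img"]; cv2.imwrite(f"pics/{n}13.png",im[:,:,::-1]); h=cv2.cvtColor(im,cv2.COLOR_RGB2HSV)
    for nm,m in(("red",(h[:,:,1]>190)&(h[:,:,2]>60)&((h[:,:,0]<5)|(h[:,:,0]>175))),("green",(h[:,:,1]>110)&(h[:,:,2]>50)&(h[:,:,0]>45)&(h[:,:,0]<80))):
        k,l,st,ce=cv2.connectedComponentsWithStats(m.astype(np.uint8)); q=st[1:,4]>15; print(n,nm,st[1:][q],ce[1:][q])
        for c in ce[1:][q][:3]: print("  at .148:",inF(ray(d,*c,.148)))
    print("pred button",proj(d,[B]))
plan(s,B-.03*ZT,z_axis=ZT,y_axis=fy,grasp=False)
E
```

```text
29.025 TCP F [-0.0796 -0.0819  0.2082] trayX(mouth) 0.1273910303415585 w 0.001083871338776165 F ferm -0.10159207446721025 0.06663088436172782 0.1966798221174459 tq [ 0.1239  0.1815 -0.0062] ax [-0.9052 -0.0005  0.425 ]
wrist red [[315 310  16  94 448]] [[322.096  380.7723]]
  at .148: [ 0.1392 -0.0811  0.148 ]
wrist green [[308 258  29  29 677]] [[322.0473 272.    ]]
  at .148: [-0.0304 -0.0813  0.148 ]
pred button [[321.078  272.3559]]
top red [[507 224  12  27 121]] [[512.6446 237.2975]]
  at .148: [ 0.055  -0.0864  0.148 ]
top green [] []
pred button [[489.235  255.7657]]
turn [0.0002 0.0008 0.0001] n>=0.0  shift before turn [-0.6464 -0.0029  1.5198] after turn [-0.6503 -0.0018  1.5182] world [ 0.029  -0.0228 -0.033 ]
```

Request:
arm_command --pt "0 0 0 -0.3 0.02 0.3 1" --pt "0 0 0 -0.5 0 0.7 1" --pt "0 0 0 -0.4 0 0.6 1" --pt "0 0 0 -0.1 0 0.22 1" --pt "0 0 0 0.14 0 0.3 1" --pt "0 0 0 0.14 0 0.3 1" --pt "0 0 0 0.04 0 0.09 1" --pt "0 0 0 0 0 0 1"

```text
time_s: 30.12
tool_pos: [0.615, -0.1867, 0.1526]
eef_rot: [0.888, 2.571, -0.197]
force: [-2.6, 0.3, 3.3]
grip_width: -0.0002
grip_force: 1.3
```

```bash
python3 st.py
```

```text
30.125 TCP F [-0.021  -0.0813  0.1526] trayX(mouth) 0.1860140503017768 w -0.00017406283802020542 F ferm -2.2144471910133587 -1.3541702449243518 3.310188802393494 tq [ 0.1846  0.3473 -0.0637] ax [-0.9053 -0.0002  0.4247]
```

Request:
arm_command --pt "0 0 0 0.03 0 0.06 1" --pt "0 0 0 0.03 0 0.06 1" --pt "0 0 0 0.03 0 0.06 1" --pt "0 0 0 0.02 0 0.05 1" --pt "0 0 0 0 0 0 1"

```text
time_s: 30.75
tool_pos: [0.6156, -0.187, 0.1486]
eef_rot: [0.887, 2.567, -0.198]
force: [-15.3, 7.0, 20.0]
grip_width: -0.0
grip_force: 10.4
```

```bash
python3 st.py
```

```text
30.75 TCP F [-0.0203 -0.0812  0.1486] trayX(mouth) 0.18668000566390425 w -4.9837891490314394e-05 F ferm -16.34113947658793 -3.8804188181287507 20.048227979763425 tq [ 0.2682  1.5645 -0.3325] ax [-0.9038  0.      0.428 ]
```

Request:
arm_command --pt "0 0 0 -0.14 0 -0.3 1" --pt "0 0 0 0.22 0 -0.1 1" --pt "0 0 0 0 0 0 1" --pt "0 0 0 0.05 0 0.1 1" --pt "0 0 0 0.03 0 0.06 1" --pt "0 0 0 0 0 0 1"

```text
time_s: 31.5
tool_pos: [0.6093, -0.1823, 0.1492]
eef_rot: [0.888, 2.571, -0.197]
force: [-3.6, 2.1, 5.4]
grip_width: -0.0002
grip_force: 2.9
```

```bash
python3 st.py
```

```text
31.5 TCP F [-0.0283 -0.0814  0.1492] trayX(mouth) 0.17873942256793612 w -0.00023241753603443695 F ferm -4.1522273450749365 -0.5958310697433784 5.37984271691663 tq [ 0.268   0.4243 -0.0556] ax [-0.9054 -0.0001  0.4245]
```

Request:
arm_command --pt "0 0 0 0.03 0 0.06 1" --pt "0 0 0 0.03 0 0.06 1" --pt "0 0 0 0 0 0 1"

```text
time_s: 31.88
tool_pos: [0.6103, -0.1826, 0.1487]
eef_rot: [0.886, 2.566, -0.198]
force: [-10.8, 5.1, 18.8]
grip_width: 0.0001
grip_force: 9.5
```

```bash
python3 st.py
```

```text
31.875 TCP F [-0.0273 -0.081   0.1487] trayX(mouth) 0.1797348526851797 w 0.00011048881529129245 F ferm -11.66651700135119 -2.704003393297578 18.843825542577676 tq [ 0.1702  0.7714 -0.2186] ax [-0.9033 -0.0002  0.429 ]
```

Request:
arm_command --pt "0 0 0 -0.1 0 -0.3 1" --pt "0 0 0 0 0 -0.7 1" --pt "0 0 0 0.3 0 -1 1" --pt "0 0 0 0.6 0 -1 1" --pt "0 0 0 0.8 0 -0.7 1" --pt "0 0.03 0 0.8 0 -0.4 1" --pt "0 0.03 0 0.8 0 -0.4 1" --pt "0 0.03 0 0.6 0 -0.3 1" --pt "0 0.03 0 0 0 0 1" --pt "0 0 0 0 0 0 1"

```text
time_s: 33.12
tool_pos: [0.4803, -0.0816, 0.233]
eef_rot: [1.008, 2.915, -0.031]
force: [0.0, 0.5, 0.7]
grip_width: -0.0005
grip_force: 0.0
```

```bash
python3 st.py; python3 - <<'E'
from f import *
d=manip.get_image("wrist"); im=cv2.GaussianBlur(d["img"],(3,3),0); h=cv2.cvtColor(d["img"],cv2.COLOR_RGB2HSV); cv2.imwrite("pics/w14.png",d["img"][:,:,::-1])
for nm,m in(("red",(h[:,:,1]>190)&(h[:,:,2]>60)&((h[:,:,0]<5)|(h[:,:,0]>175))),("green",(h[:,:,1]>110)&(h[:,:,2]>50)&(h[:,:,0]>45)&(h[:,:,0]<80))):
    k,l,st,ce=cv2.connectedComponentsWithStats(m.astype(np.uint8)); q=st[1:,4]>15; print(nm,st[1:][q],ce[1:][q])
print("button pred",proj(d,[W(-.03,-.082,.148)]),"tab at a=2.0",proj(d,[W(-.003-.078*np.cos(2.279),-.082,.134+.078*np.sin(2.279))]))
for y in(.1,.07,0,-.03):
    P=proj(d,[W(-.1,y,.112),W(-.09,y,.112),W(-.086,y,.13)]); u=int(P[:,0].mean());a=max(0,int(P[0,1])-10);b=int(P[2,1])+8
    print(y,u,a,P[:,1],im[a:b,min(u,639)].mean(1).astype(int))
t=manip.get_image("top");cv2.imwrite("pics/top14.png",t["img"][:,:,::-1])
g0=cv2.imread("pics/top0.png")[:,:,::-1].astype(int)
for n,(u,v) in dict(salt=(460,320),mill=(377,228),tumbler=(222,257)).items(): print(n,np.abs(t["img"].astype(int)-g0)[v-15:v+15,u-10:u+10].mean())
E
```

```text
33.125 TCP F [-0.1918 -0.0817  0.233 ] trayX(mouth) 0.015187259010321516 w -0.0004570514491388968 F ferm -0.2731030401571443 0.39246822042960355 0.6577540774595223 tq [0.0403 0.0329 0.0364] ax [-0.9981  0.0007  0.0609]
red [] []
green [[313 397  19  24 354]] [[322.1045 409.3277]]
button pred [[321.3336 409.3458]] tab at a=2.0 [[321.2388 525.7358]]
0.1 530 306 [316.1994 325.66   342.661 ] [ 89  90  90  91  91  91  91  94  98 101 103 103 103 103 102  98  89  81
  82  93 103 106 107 108 109 109 110 111 113 115 119 124 130 138 150 164
 180 194 205 211 213 213 213 214]
0.07 495 306 [316.1739 325.633  342.6294] [ 87  87  87  87  87  87  88  91  94  98 100 101 102 102 101  99  96  94
  96 101 105 106 106 107 108 108 108 108 109 112 116 122 127 134 145 160
 176 191 203 211 214 214 215 215]
0 415 306 [316.1144 325.5701 342.5557] [ 86  86  86  85  85  85  86  87  90  93  96  99 100 100 100  98  96  95
  95  96  97  97  99 100 101 102 103 104 104 106 109 114 119 126 134 139
 127  97  63  42  36  35  35  36]
-0.03 381 306 [316.0889 325.5432 342.5241] [ 85  86  87  86  85  84  85  86  89  93  96  98 100 101 100 100 101 107
 114 112 104  99  99 100 101 102 103 105 105 108 111 114 119 125 133 146
 161 176 191 203 209 203 176 125]
salt 55.00333333333333
mill 1.386111111111111
tumbler 1.7783333333333333
```

Request:
arm_command --pt "0 0.01 0 -0.3 0.1 0.3 1" --pt "0 0.0095 0 -0.6 0.1 0.7 1" --pt "0 0 0 -0.6 0 0.8 1" --pt "0 0 0 -0.4 0 0.8 1" --pt "0 0 0 -0.2 0 0.8 1" --pt "0 0 0 0 0 0.7 1" --pt "0 0 0 0 0 0.35 1" --pt "0 0 0 0 0 0 1"

```text
time_s: 34.22
tool_pos: [0.534, -0.1158, 0.1005]
eef_rot: [-1.025, -2.969, 0.0]
force: [-0.2, 0.0, 0.4]
grip_width: 0.0002
grip_force: 0.0
```

```bash
python3 st.py
```

```text
34.225 TCP F [-0.1285 -0.0755  0.1005] trayX(mouth) 0.07854012201503201 w 0.0001805450123228741 F ferm -0.15988567394997294 -0.08247369349682215 0.4333294788330151 tq [ 0.0359 -0.0077 -0.0123] ax [-1.     -0.0004 -0.0006]
```

Request:
arm_command --pt "0 0 0 -0.4 0 0 1" --pt "0 0 0 -0.35 0 0 1" --pt "0 0 0 -0.1 0 0 1" --pt "0 0 0 -0.1 0 0 1" --pt "0 0 0 -0.05 0 0 1" --pt "0 0 0 0 0 0 1"

```text
time_s: 34.98
tool_pos: [0.5565, -0.1335, 0.1009]
eef_rot: [-1.023, -2.965, -0.001]
force: [-10.9, 5.3, 6.9]
grip_width: -0.0
grip_force: 6.1
```

```bash
python3 st.py
```

```text
34.975 TCP F [-0.0999 -0.0755  0.1009] trayX(mouth) 0.10713406384489979 w -2.3434755053708203e-05 F ferm -11.850929514452655 -2.5156265563064153 6.946063837063575 tq [ 0.8204  1.6056 -0.0547] ax [-1.     -0.0006 -0.0054]
```

Request:
arm_command --pt "0 0 0 0.6 0 0 1" --pt "0 0 0 0.1 0.5 0 1" --pt "0 0 0 0 1 0 1" --pt "0 0 0 0 0.5 0 1" --pt "0 0 0 -0.1 0 0 1" --pt "0 0 0 -0.1 0 0 1" --pt "0 0 0 -0.1 0 0 1" --pt "0 0 0 -0.067 0 0 1" --pt "0 0 0 0 0 0 1"

```text
time_s: 36.1
tool_pos: [0.5845, -0.08, 0.1007]
eef_rot: [-1.022, -2.961, -0.002]
force: [-16.1, 8.5, 8.5]
grip_width: -0.0003
grip_force: 9.1
```

```bash
python3 st.py
```

```text
36.1 TCP F [-0.1109 -0.0161  0.1007] trayX(mouth) 0.09611767458686607 w -0.0003320266176058354 F ferm -17.896293648076576 -3.230741961311482 8.464483046550328 tq [ 1.423   2.6016 -0.022 ] ax [-1.     -0.0002 -0.0088]
```

Request:
arm_command --pt "0 0 0 0.4 0 -0.3 1" --pt "0 0 0 0 0 -0.7 1" --pt "0 0 0 0 0.8 -0.2 1" --pt "0 0 0 0 1 0 1" --pt "0 0 0 0 0.9 0 1" --pt "0 0 0 0 0.5 0.2 1" --pt "0 0 0 0 0 1 1" --pt "0 0 0 -0.2 0 0 1" --pt "0 0 0 -0.2 0 0 1" --pt "0 0 0 0 0 0 1"

```text
time_s: 37.35
tool_pos: [0.6432, -0.0041, 0.1001]
eef_rot: [-1.021, -2.959, -0.001]
force: [-18.2, 8.6, 0.9]
grip_width: 0.0001
grip_force: 9.5
```

```bash
python3 st.py
```

```text
37.35 TCP F [-0.1115  0.0798  0.1001] trayX(mouth) 0.09554762117357773 w 0.00012669336374620562 F ferm -19.64078164970341 -4.467721583452835 0.9472223565062914 tq [ 1.4122  2.8573 -0.039 ] ax [-0.9999 -0.0008 -0.0109]
```

Request:
arm_command --pt "0 0 0 0.4 0 0 1" --pt "0 0 0 0.2 0 -0.6 1" --pt "0 0 0 0.5 0.2 -1 1" --pt "0 0 0 0.9 0.3 -1 1" --pt "0 0 0 1 0.3 -1 1" --pt "0 0 0 1 0.3 -0.7 1" --pt "0 0 0 0.8 0.2 -0.3 1" --pt "0 0 0 0.3 0 0 1" --pt "0 0 0 0 0 0 1"

```text
time_s: 38.48
tool_pos: [0.5498, 0.1191, 0.2382]
eef_rot: [-1.025, -2.969, 0.001]
force: [-0.5, -1.0, -0.6]
grip_width: -0.0003
grip_force: 0.0
```

```bash
python3 st.py; python3 - <<'E'
from f import *
t=manip.get_image("top");im=t["img"];cv2.imwrite("pics/top15.png",im[:,:,::-1])
g0=cv2.imread("pics/top0.png")[:,:,::-1].astype(int)
D=np.abs(im.astype(int)-g0)
for n,(u,v) in dict(salt=(460,320),mill=(377,228),tumbler=(222,257)).items(): print(n,D[v-12:v+12,u-9:u+9].mean(), im[v-12:v+12,u-9:u+9].mean(),g0[v-12:v+12,u-9:u+9].mean())
h=cv2.cvtColor(im,cv2.COLOR_RGB2HSV)
for nm,m in(("red",(h[:,:,1]>190)&(h[:,:,2]>60)&((h[:,:,0]<5)|(h[:,:,0]>175))),("green",(h[:,:,1]>90)&(h[:,:,2]>40)&(h[:,:,0]>40)&(h[:,:,0]<85))):
    k,l,st,ce=cv2.connectedComponentsWithStats(m.astype(np.uint8)); q=st[1:,4]>8; print(nm,st[1:][q],ce[1:][q])
print("pred button, tab open",proj(t,[W(-.03,-.082,.148),W(-.003-.078*np.cos(2.279),-.082,.134+.078*np.sin(2.279)),s["tool_pos"]]))
E
```

```text
38.475 TCP F [-0.2611  0.1191  0.2382] trayX(mouth) -0.054062297001400264 w -0.0002851588555282915 F ferm 0.1805395097774427 -1.0752669160074853 -0.6137239329432228 tq [0.0121 0.0183 0.0489] ax [-1.     -0.0003 -0.0005]
salt 1.3757716049382716 143.38888888888889 143.03163580246914
mill 139.820987654321 188.76774691358025 51.344907407407405
tumbler 0.7638888888888888 190.22376543209876 189.47530864197532
red [[495 224  24  27 327]] [[507.1468 237.2232]]
green [[487 251   8   8  52]] [[490.1731 254.4231]]Traceback (most recent call last):
  File "<stdin>", line 9, in <module>
NameError: name 's' is not defined. Did you mean: 'S'?
```

```bash
python3 -c "
from plant import manip
print(manip.sign_off())"
```

```text
the job is handed in; nothing more can be done
None
```

I handed the job in at about 38.5 s. The bulb is in the front ring and the tray is pushed home to its stop and released. The cover stays up and the green button was pressed to its stop, but I couldn't see the bulbs inside the bay afterwards, and the pepper mill was hidden behind the arm in the last picture.

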